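# Shim a row of amber glassware tight in its packing tray and hold it

### The job

Pack the small narrow-necked amber bottle upright into the long tray, behind the two amber vials and in front of the follower (the sliding plate at the tray's other end). Then stand spacer plates from the rack, one at a time, in the gap between the bottle and the follower, as few as it takes until the follower, pushed in, squeezes the whole row tight against the end wall before it runs into its own stop; spare spacers stay in the rack and the other things on the bench stay where they are. The follower springs back when let go, so finish while holding it pushed in gently but firmly, with the row upright and tight.

Things in the scene. Friction and masses are not known exactly. Their poses are not given: they have to be found in the camera images.
- tray: Aluminium channel fixed to the bench, 290 mm long (own y), 54 mm wide outside, 46 inside, walls 25 mm high, floor 6 mm thick. Origin: centre of its underside; +y points lengthwise to the end wall, -y to the follower, x across. Two loose vials stand in it in either order, centres at about y = 66 and 27 mm; behind them it is empty. Pressed together, vials and bottle take up about 111 mm.
- end_wall (a joint): Where the grey end wall is pinned along the tray (0 to 0.016 m, differs each time; it is locked and will not move). The wall is 44 mm wide and stands 56 mm above the bench; the face that the row is pushed against lies at y = 0.088 + this value in the tray's frame.
- end_face (a point): Point on that face of the end wall, mid width, 36 mm above the bench.
- follower (a joint): Travel of the follower, a grey plate 44 mm wide, 12 mm thick, its top 60 mm above the bench: 0 = sprung back, 0.070 m = at its own stop, nearest the end wall. Its front face lies at y = -0.100 + this value in the tray's frame. A weak spring (1 N at 0, 3 N at 0.070) returns it. With the fewest spacers it ends less than one spacer's thickness short of its stop.
- push_pad (a point): Centre of the black rubber pad on the back (-y side) of the follower, 44 mm above the bench, 14 mm behind the front face; push here along the tray's +y. Below it the follower has a foot reaching 28 mm behind the front face, top 18 mm above the bench.
- vial_wide: Amber crimp-top vial, 39 mm diameter, 77 mm tall, already standing in the tray. Origin: centre of its underside, z up.
- vial_slim: Amber crimp-top vial, 36 mm diameter, 75 mm tall, already standing in the tray. Origin: centre of its underside, z up.
- small_bottle: Small amber bottle with a narrow neck and a grey cap, body 38 mm diameter (shoulder about 50 mm up), 87 mm tall, cap 20 mm wide, 60 g, standing on the bench in front of the tray. Origin: centre of its underside, z up.
- spacer_rack: Low aluminium rack fixed to the bench, 50 x 122 mm, 20 mm high, with four cross slots 17.5 mm wide and 14 mm deep, 28 mm apart along its own y, at y = -42, -14, 14 and 42 mm; a slot's floor is 6 mm above the bench. Origin: centre of its underside.
- spacer_1: White plastic spacer plate standing in the rack's slot 1 (counted from the rack's -y end): 40 mm wide along its own x, 12 mm thick along y, 56 mm tall, 35 g; all four are alike. Origin: centre of its lower edge, z up.
- spacer_2: White plastic spacer plate standing in the rack's slot 2 (counted from the rack's -y end): 40 mm wide along its own x, 12 mm thick along y, 56 mm tall, 35 g; all four are alike. Origin: centre of its lower edge, z up.
- spacer_3: White plastic spacer plate standing in the rack's slot 3 (counted from the rack's -y end): 40 mm wide along its own x, 12 mm thick along y, 56 mm tall, 35 g; all four are alike. Origin: centre of its lower edge, z up.
- spacer_4: White plastic spacer plate standing in the rack's slot 4 (counted from the rack's -y end): 40 mm wide along its own x, 12 mm thick along y, 56 mm tall, 35 g; all four are alike. Origin: centre of its lower edge, z up.
- hood_corner (a point): Not handled: the front top corner of the hood's upright side wall (18 mm thick, fixed, in the x-z plane, on the robot's right of the work). Below this point the wall's front edge goes straight down to the bench; behind it the top edge rises at 45 degrees. Carry the arm over or round this corner, and keep the gripper left of the wall.
- flask: Bystander: white flask with a white screw cap, 54 x 78 x 124 mm, loose; leave it alone. Origin: centre of its underside.
- blue_vial: Bystander: small white vial with a blue cap, 30 mm diameter, 58 mm tall, loose; leave it alone. Origin: centre of its underside.
- syringe: Bystander: clear syringe lying flat near the bench's front edge, 32 x 125 mm, 20 mm high; leave it alone. Origin: centre of its underside.
- pill_strip: Bystander: flat pill blister strip, 42 x 95 mm, 5 mm high, between rack and tray; leave it alone. Origin: centre of its underside.
Things that resemble listed ones, but are neither listed nor needed, are in the scene too. What is shaped like the small_bottle but green is not meant. What is shaped like the vial_slim but red is not meant.

How it is judged:
By the outcome, as a careful person would: the job done as asked, in the order asked, and still so for the second after the job is handed in, while the arm keeps its last pose, push and grip.
It also fails if it takes over 72 s, if anything falls off the work surface, if the arm or the gripper's body presses on something with over 40 N, if the wrist force passes 120 N, or if a joint passes its speed limit or range.

### The arm

A 6-joint arm with a two-finger parallel gripper is mounted at the origin on a cart in front of the work surface, level with it; the furniture and walls round the work are solid. World frame = base frame: x ahead of the robot, y to its left, z up, the work surface at z = 0. Lengths are in mm, angles in rad, forces in N, time in s.
With the tool pointing down it reaches from about 275 to 1000 mm from the base axis. Payload 8.4 kg.
Tool frame: the origin (TCP) lies at the very end of the fingers, on their centre line; the grasp point (between the pads) lies 19 mm behind it; x points along the fingers, y is the direction in which the jaws open and shut, and the axes are right-handed (so a half turn about x gives the same grasp; the last joint's range is limited). The gripper opens to 85 mm and grips with 20 to 120 N. Pads are 22 mm wide; open, the fingers measure 114 mm over their backs; the gripper's body (76 mm by 85 mm) begins 54 mm behind the grasp point. The pads swing forward as they close: fully open they stand 13 mm farther back than shut.
Start: joints at [-1.344, 0.353, 1.633, -0, 1.155, -0.002], TCP at [141.754, -608.715, 231.281] pointing down, gripper open.
Joint ranges: [-2.63, 2.63], [-0.92, 2.1], [0.06, 2.66], [-1.3, 4.44], [0, 2.69], [-3.02, 3.02]. Speed limits (rad/s): [2.22, 2.22, 2.79, 3.14, 3.14, 3.14].

### API

Orientations are given as [roll, pitch, yaw] about the fixed x, y, z axes, in that order (R = Rz(yaw) Ry(pitch) Rx(roll)).
In Python, from rig import r, grab_frame, camera_params, sign_off gives the robot as it stands.
- The arm moves only by the tool drive_tool, never from a script. Its argument "rows" is one flat list of numbers, 7 for each row, row after row: the shift along the tool's x, y, z in mm, then the turn, a rotation vector about the tool's x, y, z in degrees, then the opening in per cent of the stroke, from 0 (shut) to 100 (fully open). In form: [x, y, z, rx, ry, rz, fingers, x, y, z, rx, ry, rz, fingers, ...]. A call has 1 to 10 rows; each row is the pose to reach, as a shift and turn from the pose measured when the call began, along the tool's axes at that moment; what a row does not reach only later rows make up. A row lasts 1/8 s, in which the tool goes at most 62.5 mm and 10.7 degrees, less where a joint would pass 70% of its speed; a pose out of reach is approached as far as the arm can. A call with a gripper value outside its range is refused whole. The fingers move at their own pace and stop on an object; "newtons" is the grip in N (left out, the last holds). Time passes only in rows, so rows that repeat a pose let the fingers close. It gives the time, the measured TCP pose, the force and the opening at its end, in the units of the state.
- r.sense(): the state, without advancing time (a new reading comes with each control period).
- grab_frame(name): name is "scene" or "top" or "wrist"; returns the picture (384x512x3 uint8, red, green, blue); there is no depth.
- camera_params(name): a dict with "vertical_fov" (degrees; the focal length in pixels is half the picture's height over the tangent of half this angle, whatever the lens; pixels are square), "cx", "cy" (the principal point, pixels), "k1" (the pictures are not rectified: a ray, as slopes to the right and down, at radius r is drawn at 1 + k1 r^2 times it, then the intrinsics apply), "pose" (4x4, takes a point from camera to world coordinates); the wrist camera has in their place "tool_from_camera" (4x4, takes a point from camera to tool coordinates, whose origin is the TCP and whose axes are the tool frame's). Camera axes: x right, y down, z forward; pixel columns grow to the right and rows downward; lengths in mm; the calibration is good to about 2 mm. A picture is of the moment at which its call begins: read the wrist's pose just before it. camera_params takes no time and is no camera call.
- sign_off(): hands the job in, once; it reports no verdict.
The state is a dict: "clock": time; "qpos": joint angles; "qvel": joint speeds; "joint_efforts": joint torques, N m; "eef_pos": TCP position; "tcp_rot": TCP orientation; "contact_force": force on the tool from outside, world axes, zero at the start; "wrist_torque": the same for the moment, N m; "opening": opening from 0.0 (shut) to 1.0 (fully open).
Only numpy, scipy, OpenCV 4.12 (cv2) and the standard library are available. Lean on these libraries where they do the work, as an engineer would, in place of code of your own. Each camera call takes 0.05 s, during which the arm holds its last target.

## Working session

There is one attempt and no reset: what is moved stays moved. The work goes in short steps, Python scripts to look and compute and a tool call to move; the robot and the scene stay as the last step left them, time stands still between calls to the robot, and variables do not carry over. Pictures are saved under pics/ and viewed, and the job is handed in when it is done.

Besides the shell and the picture viewer there is one more tool, called after ">>>" as name(argument=value, ...) on one line, values as JSON. drive_tool: Moves the arm, as the interface text tells. Its arguments: {"type":"object","properties":{"rows":{"type":"array","items":{"type":"number"}},"newtons":{"type":"number"}},"required":["rows"]}

```bash
ls; mkdir -p pics; python3 - <<'E'
from rig import r, grab_frame, camera_params
import cv2
print(r.sense())
for n in ("scene","top","wrist"):
    print(n,camera_params(n))
    cv2.imwrite(f"pics/{n}0.png",grab_frame(n)[:,:,::-1])
E
```

```text
pics
{'clock': 0.0, 'qpos': array([-1.34439626e+00,  3.53618879e-01,  1.63414696e+00,  5.73229853e-06,
        1.15517817e+00, -2.39508017e-03]), 'qvel': array([-0.00145751, -0.00075923, -0.00060868, -0.00023687, -0.00054818,
        0.00027024]), 'joint_efforts': array([ 2.92305034e-03, -6.05246258e+01, -3.42063296e+01,  9.55900873e-05,
        9.47721797e-03, -1.61426482e-05]), 'eef_pos': array([ 141.65088114, -608.24923727,  230.57446468]), 'tcp_rot': array([-1.57706984,  1.56944496,  1.79331565]), 'contact_force': array([-0.28813409,  0.3489535 , -0.51203115]), 'wrist_torque': array([ 0.04929455, -0.05694015,  0.03489046]), 'opening': 1.0000123924788453}
scene {'vertical_fov': 45.171782763357605, 'cx': 256.47983958653083, 'cy': 187.1289960667295, 'k1': 0.06121612544306415, 'pose': array([[-7.72266800e-01, -4.31079873e-01,  4.66662762e-01,
         1.06387424e+02],
       [-6.35182028e-01,  5.09867593e-01, -5.80154143e-01,
         6.70864450e+02],
       [ 1.21565552e-02, -7.44449583e-01, -6.67568002e-01,
         8.44869892e+02],
       [ 0.00000000e+00,  0.00000000e+00,  0.0000
[... 290 characters left out ...]
03,  3.43656916e-03,
         1.12546714e+02],
       [-3.66597487e-03, -8.37333764e-02, -9.96481451e-01,
         1.13439102e+03],
       [ 0.00000000e+00,  0.00000000e+00,  0.00000000e+00,
         1.00000000e+00]])}
wrist {'vertical_fov': 62.362993059509506, 'cx': 260.16607199644807, 'cy': 186.536334018515, 'k1': -0.0550699755256642, 'tool_from_camera': array([[ 6.05500961e-04, -3.12126070e-01,  9.50040499e-01,
        -1.43871522e+02],
       [ 9.99999815e-01,  1.35432033e-04, -5.92847338e-04,
        -1.72839018e+00],
       [ 5.63771939e-05,  9.50040682e-01,  3.12126095e-01,
        -8.08683622e+01],
       [ 0.00000000e+00,  0.00000000e+00,  0.00000000e+00,
         1.00000000e+00]])}
```

View pics/scene0.png

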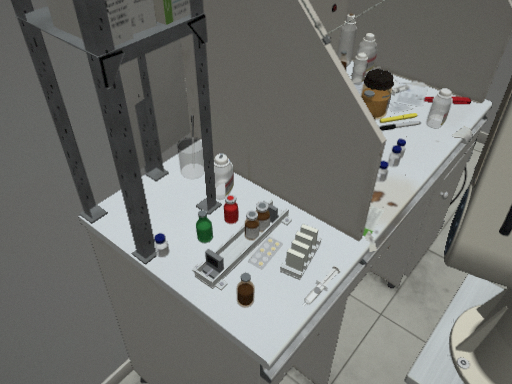

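View pics/top0.png

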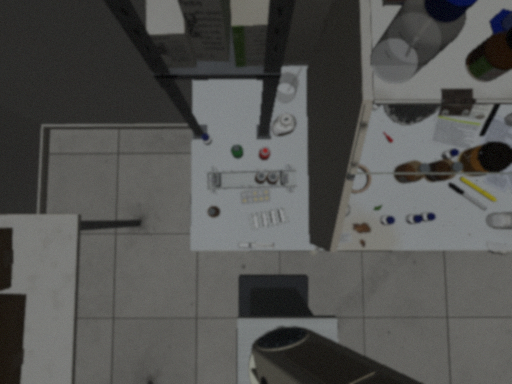

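View pics/wrist0.png

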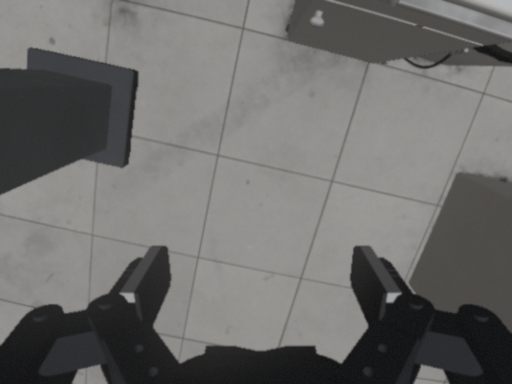

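```bash
cat > h.py <<'E'
import numpy as np, cv2
from scipy.spatial.transform import Rotation as R
from rig import r, grab_frame, camera_params
def K(n,s=None):
    p=camera_params(n)
    f=192/np.tan(np.radians(p['vertical_fov'])/2)
    if n=='wrist':
        s=s or r.sense()
        T=np.eye(4);T[:3,:3]=R.from_euler('xyz',s['tcp_rot']).as_matrix();T[:3,3]=s['eef_pos']
        P=T@p['tool_from_camera']
    else: P=p['pose']
    return f,p['cx'],p['cy'],p['k1'],P
def ray(k,u,v):
    f,cx,cy,k1,P=k
    d=np.array([(u-cx)/f,(v-cy)/f]);x=d.copy()
    for _ in range(30): x=d/(1+k1*(x@x))
    return P[:3,3],P[:3,:3]@np.array([x[0],x[1],1])
def onz(k,u,v,z):
    o,d=ray(k,u,v);return o+d*(z-o[2])/d[2]
def pix(k,X):
    f,cx,cy,k1,P=k
    c=P[:3,:3].T@(np.asarray(X,float)-P[:3,3]);x=c[:2]/c[2];x=x*(1+k1*(x@x))
    return np.array([f*x[0]+cx,f*x[1]+cy])
def tri(l):
    A=np.zeros((3,3));b=np.zeros(3)
    for o,d in l:
        d=d/np.linalg.norm(d);M=np.eye(3)-np.outer(d,d);A+=M;b+=M@o
    X=np.linalg.solve(A,b)
    return X,[np.linalg.norm(np.cross(X-o,d/np.linalg.norm(d))) for o,d in l]
def crop(img,x0,y0,x1,y1,s,name):
    c=cv2.resize(img[y0:y1,x0:x1],None,fx=s,fy=s,interpolation=cv2.INTER_CUBIC);cv2.imwrite(name,c)
E
python3 - <<'E'
from h import *
t=cv2.imread('pics/top0.png');crop(t,185,60,325,255,4,'pics/topc.png')
print(t.shape)
crop(np.ascontiguousarray(cv2.imread('pics/scene0.png')),180,180,360,320,4.4,'pics/scenec.png')
k=K('top')
for u,v in [(190,60),(308,250),(190,250),(312,250)]: print(u,v,onz(k,u,v,0))
E
```

```text
(384, 512, 3)
190 60 [994.12099475 317.27695368   0.        ]
308 250 [360.49413284 -69.48203727   0.        ]
190 250 [361.34592731 309.78454386   0.        ]
312 250 [360.46450169 -82.32301235   0.        ]
```

View pics/topc.png

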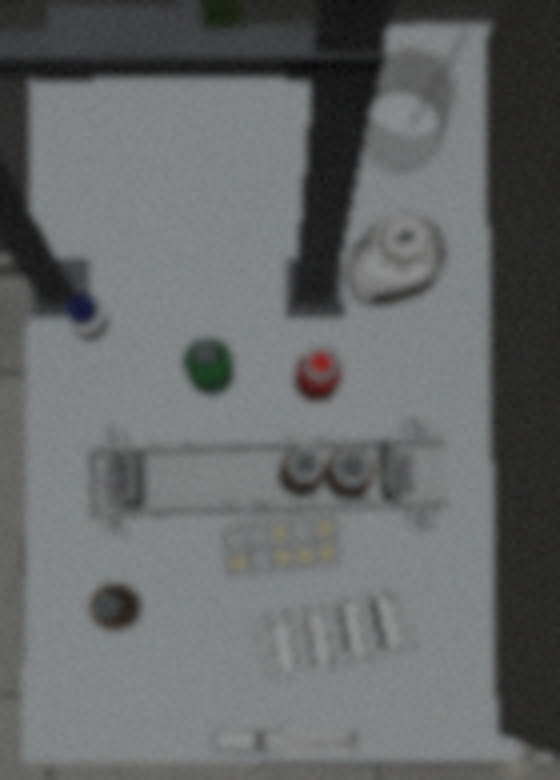

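View pics/scenec.png

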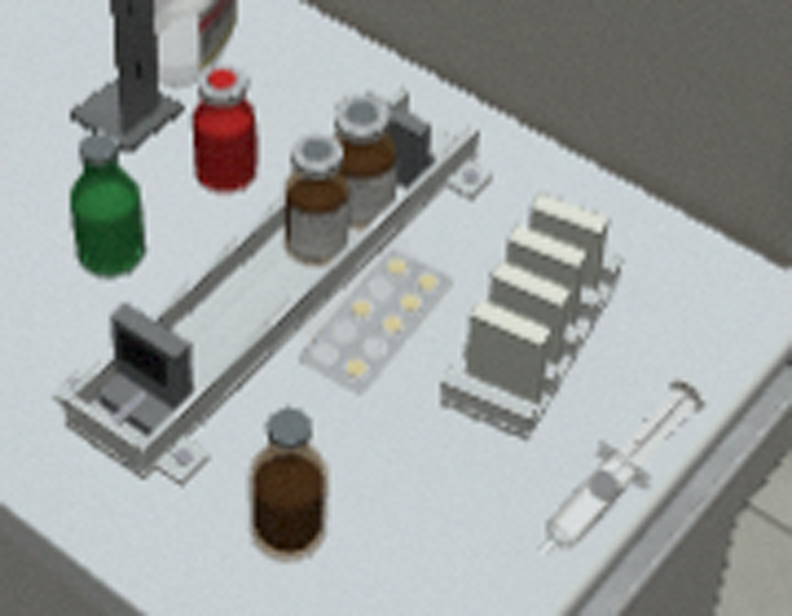

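```bash
python3 - <<'E'
from h import *
t=cv2.imread('pics/top0.png');t=cv2.convertScaleAbs(t,alpha=1.8)
crop(t,285,130,385,270,5,'pics/topw.png')
crop(cv2.imread('pics/scene0.png'),300,80,440,260,4,'pics/scenew.png')
E
```

```text
(no output)
```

View pics/topw.png

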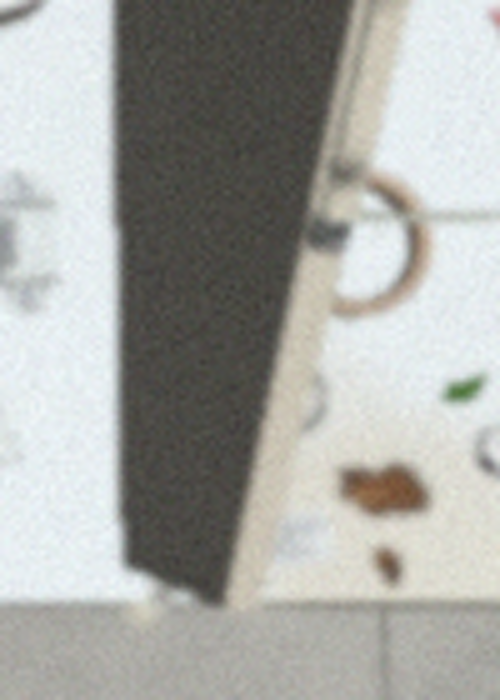

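View pics/scenew.png

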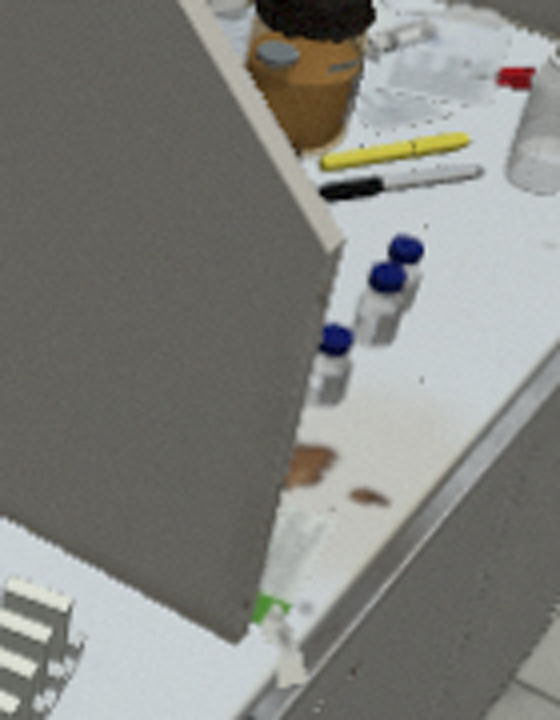

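```bash
python3 - <<'E'
from h import *
kt=K('top');ks=K('scene')
print(tri([ray(kt,330,250.6),ray(ks,383,142.5)]))
print(onz(kt,310.2,243,0),onz(ks,359.5,240,0))
def T(x,y,z):return onz(kt,185+x/4,60+y/4,z).round(1)
def S(x,y,z):return onz(ks,180+x/4.4,180+y/4.4,z).round(1)
print('bottle cap',T(110,605,87),S(289,423,87))
print('tray corners z25 left-back/front',T(90,450,25),T(90,516,25),'scene',S(68,396,25),S(148,460,25), 'far',S(476,132,25))
print('vials', T(308,467,75),S(317,152,75),T(352,467,75),S(364,115,75))
print('spacers');
for p,q in zip([(285,645),(321,637),(355,629),(389,622)],[(511,323),(531,285),(546,247),(568,212)]): print(T(*p,62),S(*q,62))
print('flask',T(405,240,124)); print('red',T(320,365,75),'green',T(208,350,87),'blue',T(82,305,58),'post',T(315,315,0),T(60,315,0))
print('follower top',T(135,455,60),T(135,505,60),S(113,313,60),S(190,352,60))
E
```

```text
(array([384.77053127, -75.63643813, 292.73146156]), [np.float64(1.5328587488467587), np.float64(1.5328587488467587)])
[382.74643075 -76.9226912    0.        ] [ 3.83306554e+02 -7.64143338e+01 -1.13686838e-13]
bottle cap [484.  228.6  87. ] [481.8 234.3  87. ]
tray corners z25 left-back/front [609.  252.2  25. ] [556.  251.8  25. ] scene [608.4 256.9  25. ] [550.9 259.5  25. ] far [563.5 -26.5  25. ]
vials [589.   79.3  75. ] [591.4  82.8  75. ] [588.9  45.7  75. ] [590.   44.7  75. ]
spacers
[453.6  97.2  62. ] [449.2 102.3  62. ]
[459.6  69.7  62. ] [456.   75.6  62. ]
[465.6  43.6  62. ] [465.   49.5  62. ]
[470.9  17.6  62. ] [470.3  21.8  62. ]
flask [751.7   8.3 124. ]
red [667.8  69.7  75. ] green [677.3 155.2  87. ] blue [719.3 255.2  58. ] post [723.9  70.5   0. ] [724.6 281.    0. ]
follower top [600.5 212.9  60. ] [561.6 212.7  60. ] [606.5 223.7  60. ] [560.2 217.3  60. ]
```

```bash
python3 - <<'E'
from h import *
s=r.sense();print(R.from_euler('xyz',s['tcp_rot']).as_matrix().round(3))
E
```

```text
[[-0.     0.227 -0.974]
 [ 0.001 -0.974 -0.227]
 [-1.    -0.001 -0.   ]]
```

>>> drive_tool(rows=[-60, 0, 0, 0, 0, 0, 100, -110, -40, 0, 0, 0, 0, 100, -150, -85, 0, 0, 0, 0, 100, -180, -140, 0, 0, 0, 0, 100, -180, -195, 0, 0, 0, 0, 100, -180, -245, 0, 0, 0, 0, 100, -180, -290, 0, 0, 0, 0, 100, -180, -290, 0, 0, 0, 0, 100])

```text
clock: 1.15
eef_pos: [75.4, -324.0, 411.3]
tcp_rot: [1.387, 1.571, -1.526]
contact_force: [-0.1, -0.6, 0.2]
opening: 1.001
```

>>> drive_tool(rows=[0, -5, -58, -10, 0, 0, 100, 0, -20, -114, -20, 0, 0, 100, 0, -44, -166, -30, 0, 0, 100, 0, -78, -213, -40, 0, 0, 100, 0, -119, -254, -50, 0, 0, 100, 0, -166, -288, -60, 0, 0, 100, 0, -218, -312, -70, 0, 0, 100, 0, -274, -327, -80, 0, 0, 100, 0, -332, -332, -90, 0, 0, 100, 0, -390, -327, -100, 0, 0, 100])

```text
clock: 2.4
eef_pos: [305.9, 132.3, 411.2]
tcp_rot: [0.946, 1.57, -0.215]
contact_force: [1.1, 0.5, -0.2]
opening: 1.002
```

```bash
cat >> h.py <<'E'
def row(pos,head):
    """tool-down target: pos mm, head = world angle (deg) of tool y"""
    s=r.sense();M=R.from_euler('xyz',s['tcp_rot']).as_matrix()
    a=np.radians(head);y=np.array([np.cos(a),np.sin(a),0]);x=np.array([0,0,-1.]);z=np.cross(x,y)
    G=np.column_stack([x,y,z])
    d=M.T@(np.array(pos)-s['eef_pos']);w=np.degrees(R.from_matrix(M.T@G).as_rotvec())
    print('row',d.round(1),w.round(2),'| now',s['eef_pos'].round(1),'head',np.degrees(np.arctan2(M[1,1],M[0,1])).round(2),'clk',round(s['clock'],2),'F',s['contact_force'].round(1),'op',round(s['opening'],3))
E
python3 - <<'E'
from h import *
row([520,170,370],0)
E
```

```text
row [ 41.3 211.4  50.5] [ 2.344e+01  1.000e-02 -3.000e-02] | now [305.9 132.3 411.2] head 23.44 clk 2.4 F [ 1.1  0.5 -0.2] op 1.002
```

>>> drive_tool(rows=[10, 55, 10, 8, 0, 0, 100, 20, 110, 25, 16, 0, 0, 100, 30, 165, 38, 23.4, 0, 0, 100, 41, 211, 50, 23.4, 0, 0, 100, 41, 211, 50, 23.4, 0, 0, 100, 41, 211, 50, 23.4, 0, 0, 100])

```text
clock: 3.15
eef_pos: [519.4, 170.4, 369.5]
tcp_rot: [-1.122, 1.57, -2.693]
contact_force: [0.4, 0.3, 0.0]
opening: 1.002
```

```bash
python3 - <<'E'
from h import *
import pickle
s=r.sense();w=grab_frame('wrist')[:,:,::-1];t=grab_frame('top')[:,:,::-1];c=grab_frame('scene')[:,:,::-1]
pickle.dump(s,open('s1.pkl','wb'))
cv2.imwrite('pics/wrist1.png',w);cv2.imwrite('pics/top1.png',t);cv2.imwrite('pics/scene1.png',c)
cv2.imwrite('pics/wrist1b.png',cv2.resize(w,None,fx=1.56,fy=1.56,interpolation=cv2.INTER_CUBIC))
row([0,0,0],0)
E
```

```text
row [ 370.2 -519.5  169.9] [ 0.05 -0.01 -0.07] | now [518.9 170.3 370.9] head 0.05 clk 3.3 F [-0.2 -0.8 -0. ] op 0.992
```

View pics/wrist1b.png

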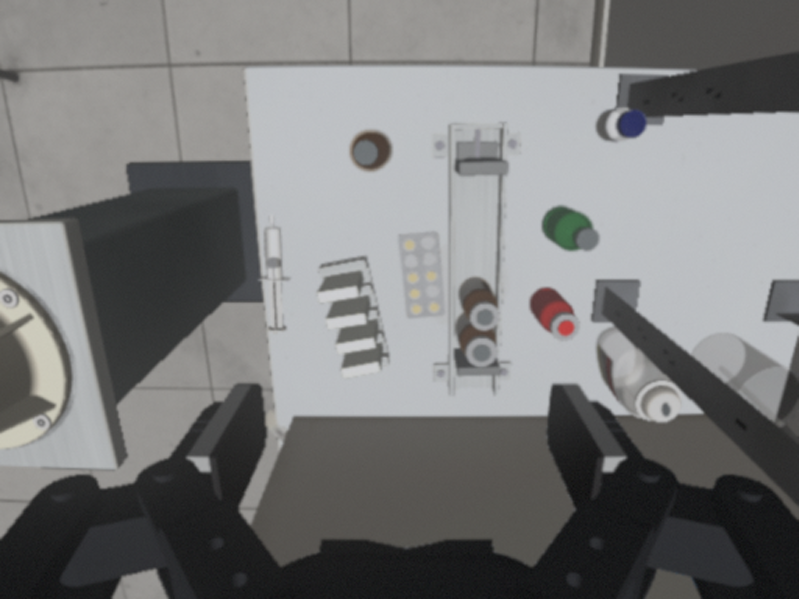

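```bash
python3 - <<'E'
from h import *
w=cv2.imread('pics/wrist1.png')
crop(w,270,65,350,260,4,'pics/w1t.png')   # tray
crop(w,195,60,295,250,4,'pics/w1r.png')
E
```

```text
(no output)
```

View pics/w1t.png

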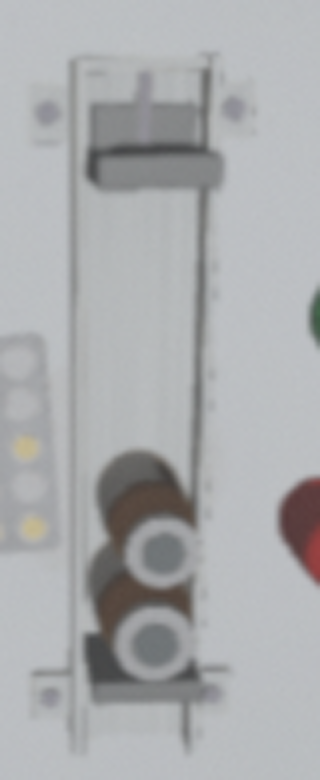

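View pics/w1r.png

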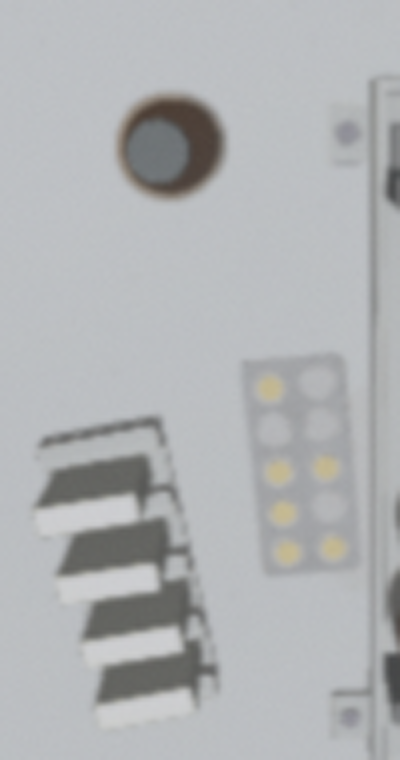

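```bash
python3 - <<'E'
from h import *
import pickle
k=K('wrist',pickle.load(open('s1.pkl','rb')))
kt=K('top');ks=K('scene')
A=lambda x,y,z:onz(k,270+x/4,65+y/4,z).round(1)
B=lambda x,y,z:onz(k,195+x/4,60+y/4,z).round(1)
print('cap',B(157,152,87))
print('base edges z0 approx', B(172,95,10),B(226,145,10))
for n,p in zip('ABCD',[[(38,508),(135,495),(140,517),(40,535)],[(58,577),(157,565),(160,588),(62,602)],[(83,643),(180,630),(186,650),(87,665)],[(97,707),(195,690),(198,712),(100,727)]]):
    q=np.array([B(*x,62) for x in p]);c=q.mean(0);d=q[1]-q[0]+q[2]-q[3];e=(q[0]-q[3]+q[1]-q[2])/2
    print(n,c.round(1),'len',np.linalg.norm(d)/2,'thick',np.linalg.norm(e),'head',np.degrees(np.arctan2(d[1],d[0])).round(1))
print('rack line', B(40,443,20),B(158,420,20),B(217,690,20))
print('tray TL,TR,BR,BL',A(72,60,25),A(212,57,25),A(188,750,25),A(72,750,25))
print('foll front',A(95,185,60),A(222,185,60),'back',A(95,153,60),A(222,153,60))
print('wall face',A(93,680,56),A(190,680,56),'wall back', A(95,700,56),A(200,698,56))
print('vials',A(163,552,81),A(155,643,81))
E
```

```text
cap [485.6 233.7  87. ]
base edges z0 approx [485.5 251.3  10. ] [505.9 232.9  10. ]
A [454.6 101.1  62. ] len 37.81177065412302 thick 9.74166310236604 head 9.4
B [461.4  73.2  62. ] len 38.325252771508225 thick 9.895706139533445 head 8.0
C [470.   46.5  62. ] len 38.824283637950124 thick 9.100824138505258 head 9.0
D [474.5  19.6  62. ] len 39.70821703375764 thick 9.348395584270062 head 10.4
rack line [430.2 117.2  20. ] [478.1 126.7  20. ] [500.5   7.2  20. ]
tray TL,TR,BR,BL [560.1 256.7  25. ] [611.5 258.1  25. ] [618.6 -29.   25. ] [567.9 -28.9  25. ]
foll front [566.3 214.6  60. ] [610.9 214.8  60. ] back [566.  225.5  60. ] [610.2 225.7  60. ]
wall face [572.3  20.7  56. ] [611.2  20.7  56. ] wall back [573.4  11.8  56. ] [615.7  12.6  56. ]
vials [593.3  85.2  81. ] [592.2  48.7  81. ]
```

```bash
python3 - <<'E'
from h import *
row([485.5,233,130],0);row([485.5,233,24],0)
E
```

```text
row [240.9 -33.7 -62.6] [ 0.05 -0.01 -0.07] | now [518.9 170.3 370.9] head 0.05 clk 3.3 F [-0.2 -0.8 -0. ] op 0.992
row [346.9 -33.8 -62.6] [ 0.05 -0.01 -0.07] | now [518.9 170.3 370.9] head 0.05 clk 3.3 F [-0.2 -0.8 -0. ] op 0.992
```

>>> drive_tool(rows=[50, -11, -20, 0, 0, 0, 78, 105, -22, -40, 0, 0, 0, 78, 160, -34, -62.5, 0, 0, 0, 78, 215, -34, -62.5, 0, 0, 0, 78, 250, -34, -62.5, 0, 0, 0, 78, 250, -34, -62.5, 0, 0, 0, 78])

```text
clock: 4.05
eef_pos: [483.2, 232.2, 119.5]
tcp_rot: [-1.008, 1.568, -2.577]
contact_force: [-0.2, -1.0, 0.8]
opening: 0.781
```

```bash
python3 - <<'E'
from h import *
row([485.5,233,24],0)
k=K('wrist');w=grab_frame('wrist')[:,:,::-1]
print(pix(k,[485.5,233,87]))
cv2.imwrite('pics/w2.png',w)
E
```

```text
row [95.5  2.5 -0.9] [0.07 0.08 0.13] | now [483.2 232.2 119.5] head 0.07 clk 4.05 F [-0.2 -1.   0.8] op 0.781
[263.49213628 222.92052288]
```

View pics/w2.png

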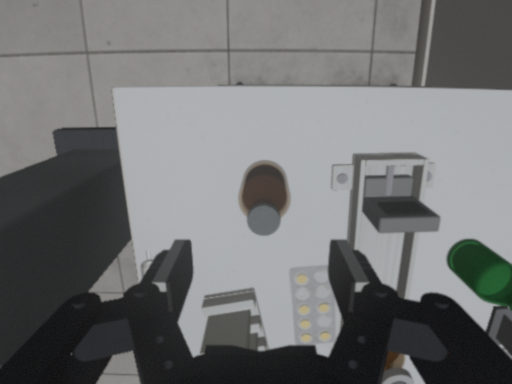

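>>> drive_tool(rows=[50, 2.5, -2, 0, 0, 0, 78, 85, 2.5, -2, 0, 0, 0, 78, 95.5, 2.5, -2, 0, 0, 0, 78, 95.5, 2.5, -2, 0, 0, 0, 40, 95.5, 2.5, -2, 0, 0, 0, 30, 95.5, 2.5, -2, 0, 0, 0, 30, 95.5, 2.5, -2, 0, 0, 0, 30, 95.5, 2.5, -2, 0, 0, 0, 30], newtons=30)

```text
clock: 5.1
eef_pos: [488.5, 235.4, 27.8]
tcp_rot: [1.932, 1.567, 0.362]
contact_force: [-1.2, 0.6, 9.3]
opening: 0.434
```

```bash
python3 - <<'E'
from h import *
row([485.5,233,24],0)
w=grab_frame('wrist')[:,:,::-1];cv2.imwrite('pics/w3.png',w)
c=grab_frame('scene')[:,:,::-1];crop(np.ascontiguousarray(c),180,200,320,330,5,'pics/s3.png')
row([485.5,233,24],0)
E
```

```text
row [ 3.8 -3.   2.4] [ 0.06 -0.07 -0.2 ] | now [488.5 235.4  27.8] head 0.06 clk 5.1 F [-1.2  0.6  9.3] op 0.434
row [ 3.8 -3.1  2.4] [ 0.06 -0.07 -0.2 ] | now [488.6 235.4  27.8] head 0.06 clk 5.2 F [-1.3 -0.7  9.1] op 0.432
```

View pics/w3.png

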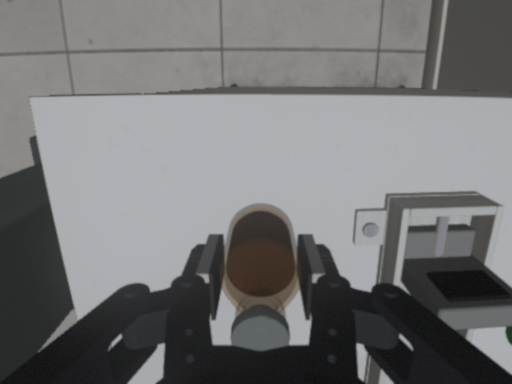

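View pics/s3.png

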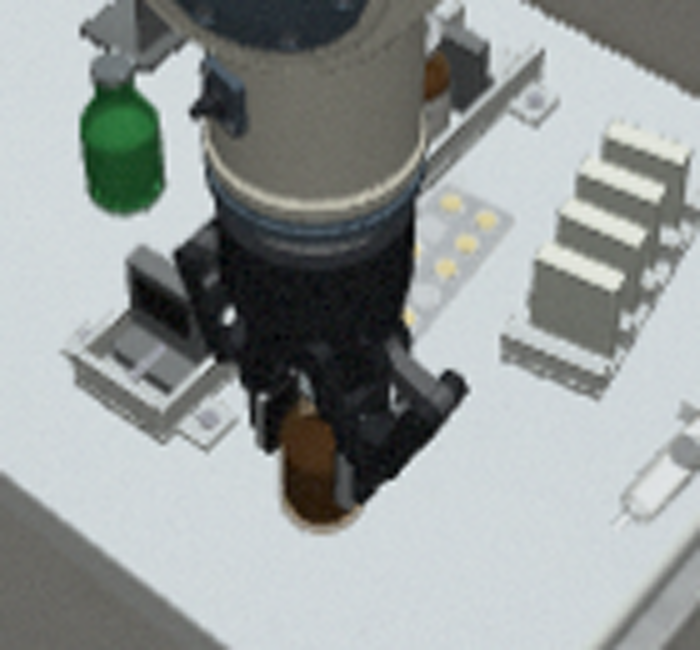

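```bash
python3 - <<'E'
from h import *
import pickle
k=K('wrist',pickle.load(open('s1.pkl','rb')));f=1.56
print('green cap',onz(k,587/f,239/f,87),'red',onz(k,566/f,327/f,75),'green body left edge z40',onz(k,543/f,225/f,20))
row([588.7,130,110],1.5)
row([588.7,130,40],1.5)
E
```

```text
green cap [679.26190727 160.93253825  87.        ] red [673.18408522  72.28145597  75.        ] green body left edge z40 [657.72052444 160.74716672  20.        ]
row [-82.  100.3 105.4] [-1.44 -0.07 -0.2 ] | now [488.6 235.4  27.8] head 0.06 clk 5.2 F [-1.3 -0.7  9.1] op 0.432
row [-12.  100.1 105.5] [-1.44 -0.07 -0.2 ] | now [488.6 235.4  27.8] head 0.06 clk 5.2 F [-1.3 -0.7  9.1] op 0.432
```

>>> drive_tool(rows=[-45, 0, 0, 0, 0, 0, 30, -90, 20, 30, 0, 0, 0, 30, -90, 50, 75, 0, 0, 0, 30, -90, 85, 105, -1.4, 0, 0, 30, -80, 100.5, 105.5, -1.4, 0, 0, 30, -70, 100.5, 105.5, -1.4, 0, 0, 30, -70, 100.5, 105.5, -1.4, 0, 0, 30])

```text
clock: 6.08
eef_pos: [586.9, 130.5, 96.7]
tcp_rot: [2.941, 1.57, 1.397]
contact_force: [-0.1, -0.3, -0.7]
opening: 0.428
```

```bash
python3 - <<'E'
from h import *
row([589.5,130,110],1.5)
k=K('wrist');w=grab_frame('wrist')[:,:,::-1];cv2.imwrite('pics/w4.png',cv2.resize(w,None,fx=1.56,fy=1.56,interpolation=cv2.INTER_CUBIC))
c=grab_frame('scene')[:,:,::-1];crop(np.ascontiguousarray(c),180,160,320,290,5,'pics/s4.png')
E
```

```text
row [-13.3   2.6   0.6] [ 0.   -0.05 -0.01] | now [586.9 130.5  96.7] head 1.5 clk 6.08 F [-0.1 -0.3 -0.7] op 0.428
```

View pics/w4.png

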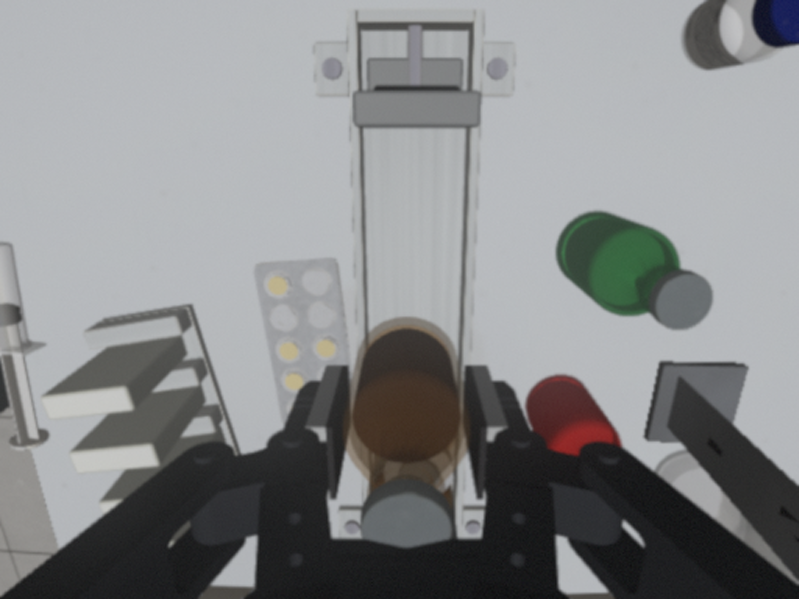

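View pics/s4.png

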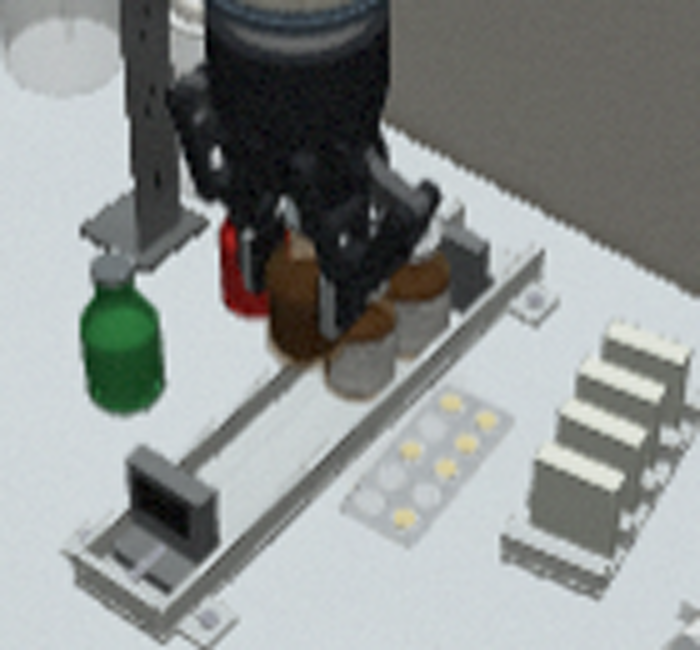

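```bash
python3 - <<'E'
from h import *
w=cv2.imread('pics/w4.png')
crop(w,330,0,500,340,1.7,'pics/w4c.png')
k=K('wrist');f=1.56
for (l,rr,y) in [(353,474,160),(352,474,220),(352,474,300)]:
    print(y,onz(k,l/f,y/f,25).round(1),onz(k,rr/f,y/f,25).round(1))
print('foll front z60',onz(k,354/f,126/f,60).round(1),onz(k,479/f,126/f,60).round(1))
print('tray end', onz(k,355/f,12/f,25).round(1),onz(k,484/f,10/f,25).round(1))
E
```

```text
160 [563.8 199.9  25. ] [615.3 201.2  25. ]
220 [563.3 174.1  25. ] [617.  175.5  25. ]
300 [563.1 136.8  25. ] [619.6 138.3  25. ]
foll front z60 [567.8 213.5  60. ] [611.5 214.7  60. ]
tray end [564.7 257.2  25. ] [615.7 259.4  25. ]
```

View pics/w4c.png

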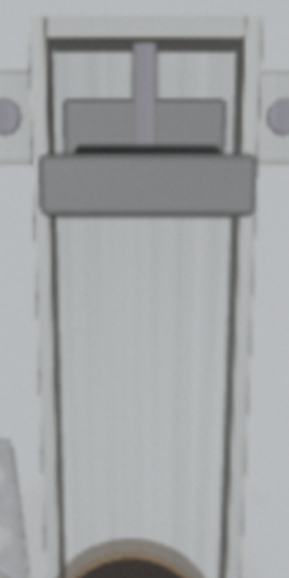

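```bash
python3 - <<'E'
from h import *
k=K('wrist');f=1.56
for u,v in [(414.1,294),(415.5,147),(416.5,12),]: print(onz(k,u/f,v/f,25).round(1))
print(onz(k,355.3/f,294/f,25),onz(k,473/f,294/f,25))
row([590.5,130,37],1.5)
E
```

```text
[591.7 140.5  25. ]
[590.3 205.9  25. ]
[589.  257.8  25. ]
[564.60457884 139.76068902  25.        ] [618.93409057 141.17884554  25.        ]
row [60.7  2.7  0.9] [ 0.03 -0.06 -0.12] | now [587.7 130.8  97.7] head 1.53 clk 6.17 F [-0.2  0.  -0.7] op 0.428
```

>>> drive_tool(rows=[0, 3.3, 0.5, 0, 0, 0, 30, 20, 3.3, 0.5, 0, 0, 0, 30, 35, 3.3, 0.5, 0, 0, 0, 30, 48, 3.3, 0.5, 0, 0, 0, 30, 54, 3.3, 0.5, 0, 0, 0, 30, 60, 3.3, 0.5, 0, 0, 0, 30, 62, 3.3, 0.5, 0, 0, 0, 30])

```text
clock: 7.05
eef_pos: [591.1, 130.4, 35.5]
tcp_rot: [2.068, 1.569, 0.524]
contact_force: [0.0, -0.5, -0.5]
opening: 0.428
```

```bash
python3 - <<'E'
from h import *
row([591,130,34],1.5)
k=K('wrist');w=grab_frame('wrist')[:,:,::-1];cv2.imwrite('pics/w5.png',cv2.resize(w,None,fx=1.56,fy=1.56,interpolation=cv2.INTER_CUBIC))
c=grab_frame('scene')[:,:,::-1];crop(np.ascontiguousarray(c),180,160,320,290,5,'pics/s5.png')
E
```

```text
row [ 1.5 -0.1  0.4] [ 0.02 -0.06 -0.11] | now [591.1 130.4  35.5] head 1.52 clk 7.05 F [ 0.  -0.5 -0.5] op 0.428
```

View pics/w5.png

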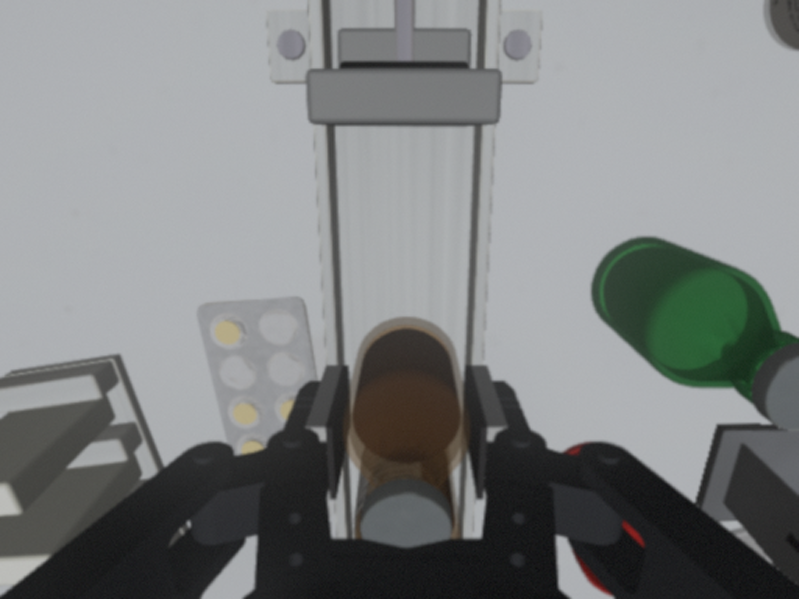

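View pics/s5.png

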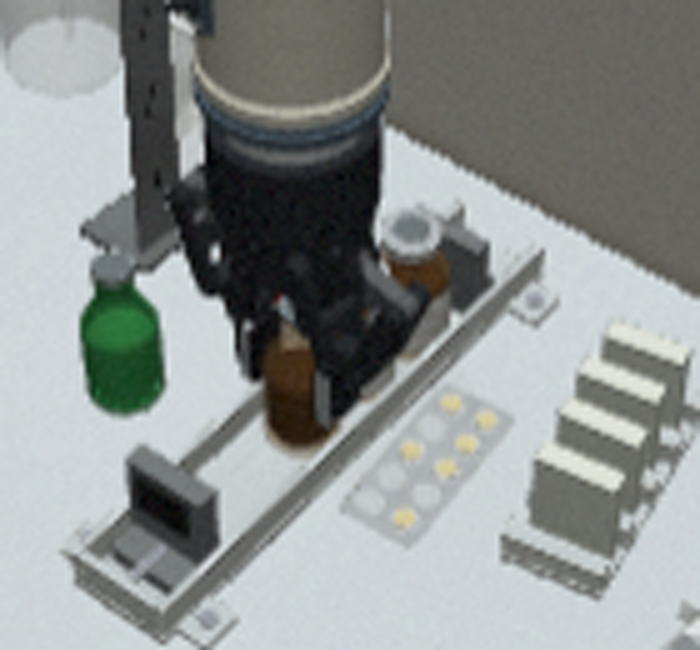

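>>> drive_tool(rows=[2, 0, 0, 0, 0, 0, 43, 2.5, 0, 0, 0, 0, 0, 43, 2.5, -0.5, 0, 0, 0, 0, 50, 2.5, -0.5, 0, 0, 0, 0, 60, 2.5, -0.5, 0, 0, 0, 0, 65, 2.5, -0.5, 0, 0, 0, 0, 65])

```text
clock: 7.9
eef_pos: [590.6, 130.4, 33.1]
tcp_rot: [2.056, 1.569, 0.512]
contact_force: [-0.0, 0.4, 0.9]
opening: 0.649
```

```bash
python3 - <<'E'
from h import *
row([458,100,190],10)
E
```

```text
row [-157.1 -133.1   26.7] [-8.47 -0.05 -0.12] | now [590.6 130.4  33.1] head 1.53 clk 7.9 F [-0.   0.4  0.9] op 0.649
```

>>> drive_tool(rows=[-50, 0, 0, 0, 0, 0, 65, -100, 0, 0, 0, 0, 0, 65, -145, -30, 5, -2, 0, 0, 70, -157, -80, 15, -5, 0, 0, 75, -157, -133, 26.5, -8.5, 0, 0, 78, -157, -133, 26.5, -8.5, 0, 0, 78, -157, -133, 26.5, -8.5, 0, 0, 78])

```text
clock: 8.78
eef_pos: [459.0, 100.4, 190.4]
tcp_rot: [1.771, 1.567, 0.375]
contact_force: [-0.5, 0.8, 0.0]
opening: 0.782
```

```bash
python3 - <<'E'
from h import *
import pickle
row([458,100,190],10)
s=r.sense();pickle.dump(s,open('s6.pkl','wb'))
w=grab_frame('wrist')[:,:,::-1];cv2.imwrite('pics/w6r.png',w);cv2.imwrite('pics/w6.png',cv2.resize(w,None,fx=1.56,fy=1.56,interpolation=cv2.INTER_CUBIC))
c=grab_frame('scene')[:,:,::-1];crop(np.ascontiguousarray(c),180,160,320,290,5,'pics/s6.png')
E
```

```text
row [ 0.4 -1.   0.2] [-0.   -0.05 -0.23] | now [459.  100.4 190.4] head 10.0 clk 8.78 F [-0.5  0.8  0. ] op 0.782
```

View pics/w6.png

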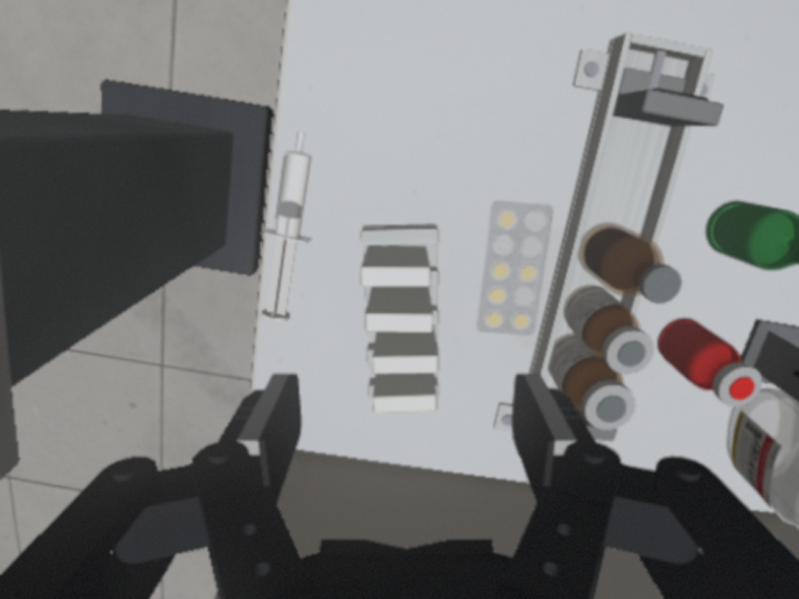

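View pics/s6.png

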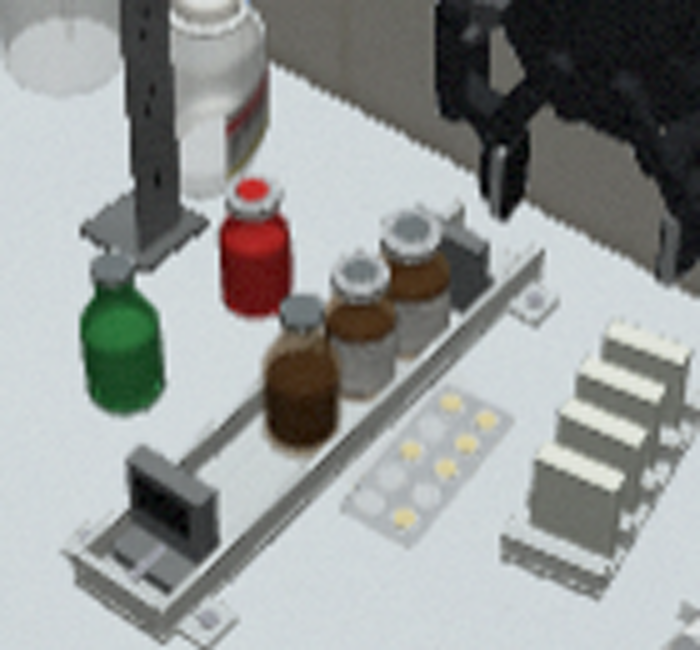

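```bash
python3 - <<'E'
from h import *
import pickle
k=K('wrist',pickle.load(open('s6.pkl','rb')))
w=cv2.imread('pics/w6r.png')
crop(w,222,135,292,270,5.5,'pics/w6c.png')
E
```

```text
(no output)
```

View pics/w6c.png

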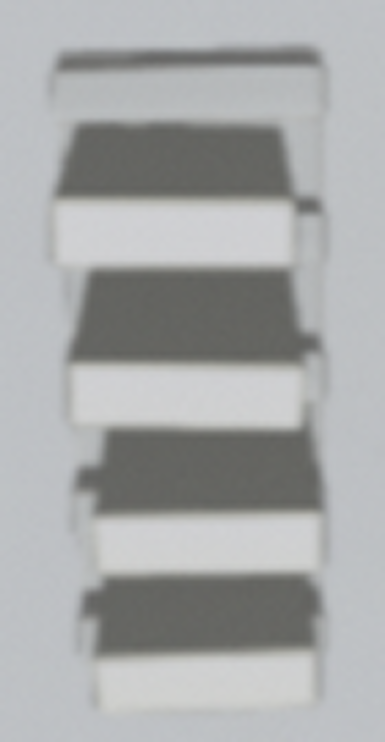

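```bash
python3 - <<'E'
from h import *
import pickle
s=pickle.load(open('s6.pkl','rb'))
k=K('wrist',s)
for n,p in zip('ABCD',[[(55,198),(292,200),(292,265),(53,263)],[(72,362),(306,364),(302,427),(72,424)],[(96,514),(322,514),(320,573),(97,573)],[(98,655),(316,652),(314,705),(97,708)]]):
    q=np.array([onz(k,222+x/5.5,135+y/5.5,62) for x,y in p]);c=q.mean(0);d=q[1]-q[0]+q[2]-q[3];e=(q[0]-q[3]+q[1]-q[2])/2
    print(n,c.round(1),'len',(np.linalg.norm(d)/2).round(1),'thick',np.linalg.norm(e).round(1),'head',np.degrees(np.arctan2(d[1],d[0])).round(1))
row([453.5,102.5,80],10);row([453.5,102.5,32],10)
E
```

```text
A [453.9 101.1  62. ] len 38.7 thick 11.0 head 9.4
B [461.1  73.5  62. ] len 38.9 thick 11.3 head 9.3
C [469.4  46.8  62. ] len 38.8 thick 11.3 head 9.9
D [473.6  20.2  62. ] len 38.7 thick 10.8 head 10.8
row [110.1  -5.8  -2.9] [ 0.01 -0.05 -0.19] | now [459.4 100.5 190.1] head 10.01 clk 8.88 F [ 0.2 -0.3 -0.3] op 0.782
row [158.1  -6.   -2.9] [ 0.01 -0.05 -0.19] | now [459.4 100.5 190.1] head 10.01 clk 8.88 F [ 0.2 -0.3 -0.3] op 0.782
```

>>> drive_tool(rows=[50, -5.3, -1.8, 0.5, 0, 0, 75, 100, -5.3, -1.8, 0.5, 0, 0, 75, 140, -5.3, -1.8, 0.5, 0, 0, 75, 159, -5.3, -1.8, 0.5, 0, 0, 75, 159, -5.3, -1.8, 0.5, 0, 0, 75])

```text
clock: 9.5
eef_pos: [454.1, 101.5, 29.4]
tcp_rot: [3.126, 1.57, 1.721]
contact_force: [0.3, -0.3, -0.2]
opening: 0.753
```

```bash
python3 - <<'E'
from h import *
row([453.9,101.4,31],9.5)
w=grab_frame('wrist')[:,:,::-1];cv2.imwrite('pics/w7.png',cv2.resize(w,None,fx=1.56,fy=1.56,interpolation=cv2.INTER_CUBIC))
E
```

```text
row [-1.6 -0.2  0.1] [-0.   -0.04 -0.  ] | now [454.1 101.5  29.4] head 9.5 clk 9.5 F [ 0.3 -0.3 -0.2] op 0.753
```

View pics/w7.png

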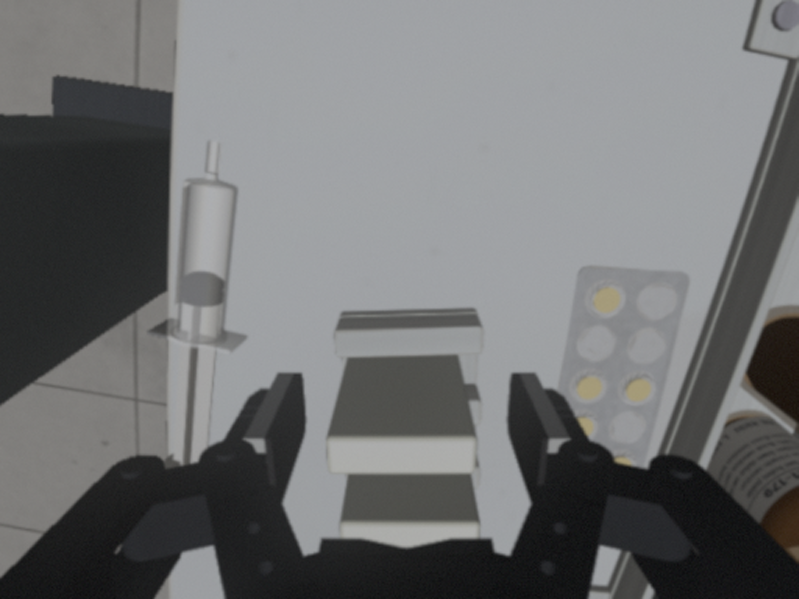

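```bash
python3 - <<'E'
from h import *
k=K('wrist');print(onz(k,402/1.56,452/1.56,62)); row(onz(k,402/1.56,452/1.56,62),9.5)
E
```

```text
[454.43910298 100.99793621  62.        ]
row [-31.6  -0.4   0.6] [ 0.   -0.04 -0.11] | now [454.8 101.6  30.4] head 9.5 clk 9.55 F [0.4 0.2 0.4] op 0.753
```

Plate is within 1 mm of the jaw centre. Grip.

>>> drive_tool(rows=[0, 0, 0.5, 0, 0, 0, 55, 0, 0, 0.5, 0, 0, 0, 45, 0, 0, 0.5, 0, 0, 0, 35, 0, 0, 0.5, 0, 0, 0, 35, 0, 0, 0.5, 0, 0, 0, 35, 0, 0, 0.5, 0, 0, 0, 35], newtons=30)

```text
clock: 10.3
eef_pos: [455.9, 101.4, 31.4]
tcp_rot: [1.769, 1.566, 0.364]
contact_force: [-0.3, 0.8, 6.4]
opening: 0.462
```

```bash
python3 - <<'E'
from h import *
row([588.5,165,120],1.4)
E
```

```text
row [-88.  141.6 -41. ] [ 8.1  -0.07 -0.24] | now [455.9 101.4  31.4] head 9.5 clk 10.3 F [-0.3  0.8  6.4] op 0.462
```

>>> drive_tool(rows=[-50, 0, 0, 0, 0, 0, 35, -104, 0, -10, 2, 0, 0, 35, -104, 45, -41, 6, 0, 0, 35, -104, 95, -41, 8.1, 0, 0, 35, -100, 141.5, -41, 8.1, 0, 0, 35, -75, 141.5, -41, 8.1, 0, 0, 35, -55, 141.5, -41, 8.1, 0, 0, 35, -55, 141.5, -41, 8.1, 0, 0, 35])

```text
clock: 11.3
eef_pos: [586.5, 164.5, 85.3]
tcp_rot: [2.807, 1.57, 1.26]
contact_force: [-0.5, 0.6, -1.0]
opening: 0.46
```

```bash
python3 - <<'E'
from h import *
row([589.2,165,32],1.4)
w=grab_frame('wrist')[:,:,::-1];cv2.imwrite('pics/w8.png',cv2.resize(w,None,fx=1.56,fy=1.56,interpolation=cv2.INTER_CUBIC))
c=grab_frame('scene')[:,:,::-1];crop(np.ascontiguousarray(c),180,160,320,290,5,'pics/s8.png')
E
```

```text
row [53.3  2.7 -0.4] [ 0.   -0.03 -0.01] | now [586.5 164.5  85.3] head 1.4 clk 11.3 F [-0.5  0.6 -1. ] op 0.46
```

View pics/w8.png

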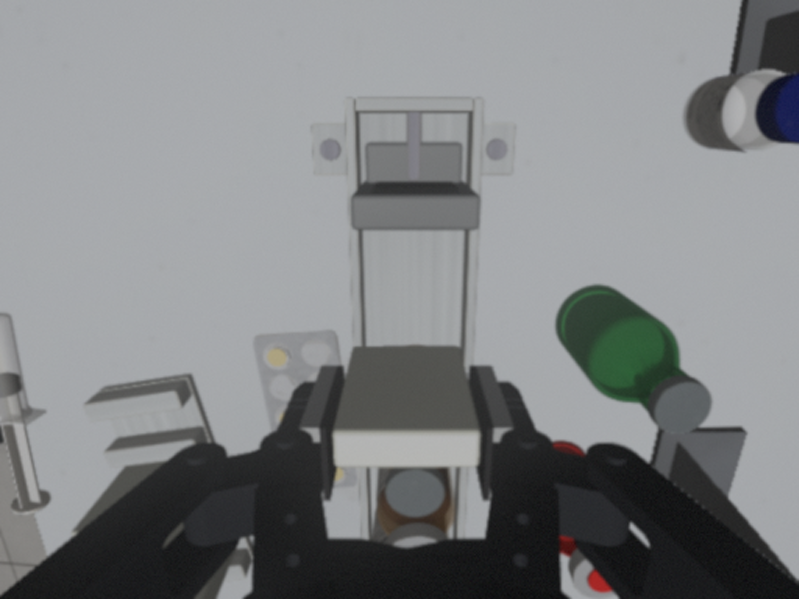

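View pics/s8.png

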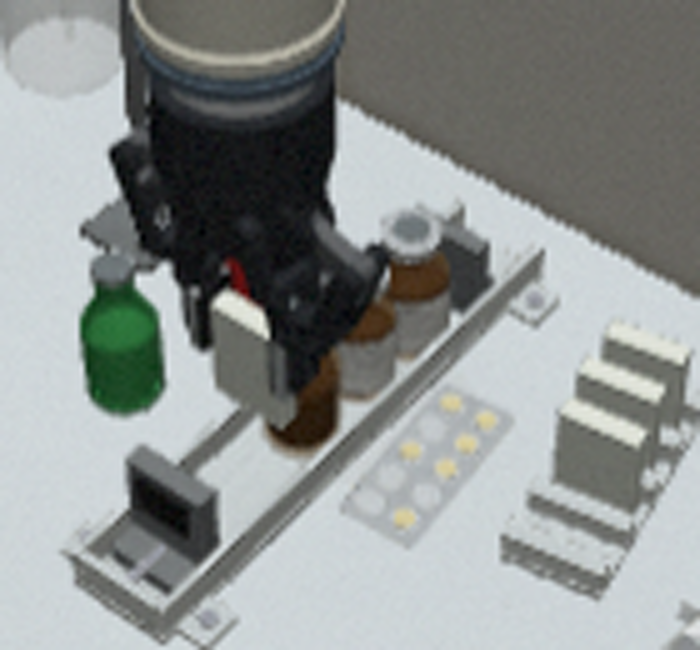

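>>> drive_tool(rows=[0, 3, -0.5, 0, 0, 0, 35, 20, 3, -0.5, 0, 0, 0, 35, 38, 3, -0.5, 0, 0, 0, 35, 47, 3, -0.5, 0, 0, 0, 35, 51, 3, -0.5, 0, 0, 0, 35, 52, 3, -0.5, 0, 0, 0, 35])

```text
clock: 12.15
eef_pos: [591.2, 165.6, 35.0]
tcp_rot: [1.923, 1.567, 0.377]
contact_force: [-0.2, -0.2, -0.3]
opening: 0.465
```

```bash
python3 - <<'E'
from h import *
row([589.2,165,32],1.4)
w=grab_frame('wrist')[:,:,::-1];cv2.imwrite('pics/w9.png',cv2.resize(w,None,fx=1.56,fy=1.56,interpolation=cv2.INTER_CUBIC))
E
```

```text
row [ 3.  -2.1  0.6] [ 0.   -0.07 -0.19] | now [591.2 165.6  35. ] head 1.4 clk 12.15 F [-0.2 -0.2 -0.3] op 0.465
```

View pics/w9.png

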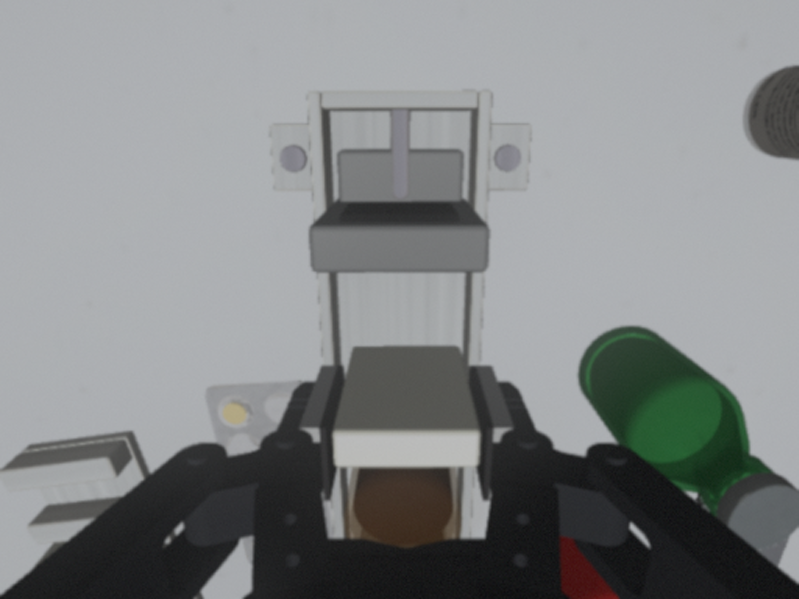

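>>> drive_tool(rows=[1.5, -1.3, 0, 0, 0, 0, 35, 3.5, -1.3, 0, 0, 0, 0, 35, 4, -1.3, 0, 0, 0, 0, 48, 4, -1.3, 0, 0, 0, 0, 54, 4, -1.3, 0, 0, 0, 0, 62, 4, -1.3, 0, 0, 0, 0, 62])

```text
clock: 12.95
eef_pos: [590.2, 165.6, 31.3]
tcp_rot: [1.903, 1.567, 0.357]
contact_force: [-0.3, 0.2, -0.3]
opening: 0.618
```

```bash
python3 - <<'E'
from h import *
row([588.5,240,170],1.4)
w=grab_frame('wrist')[:,:,::-1];cv2.imwrite('pics/w10.png',w)
E
```

```text
row [-138.6    0.7  -74.6] [ 0.   -0.08 -0.23] | now [590.2 165.6  31.3] head 1.4 clk 12.95 F [-0.3  0.2 -0.3] op 0.618
```

View pics/w10.png

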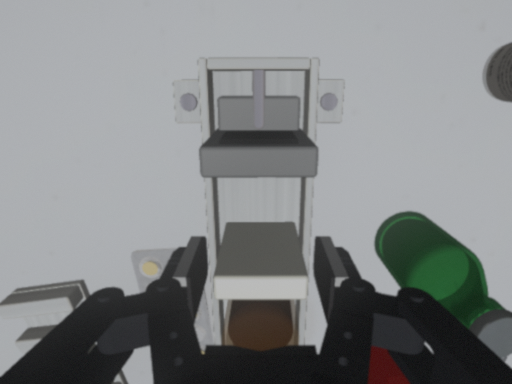

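>>> drive_tool(rows=[-45, 0, 0, 0, 0, 0, 62, -90, 0, 0, 0, 0, 0, 50, -100, 0, -45, 0, 0, 0, 20, -90, 0.5, -84, 0, 0, 0, 0, -50, 0.5, -84, 0, 0, 0, 0, -12, 0.5, -84, 0, 0, 0, 0, -5, 0.5, -84, 0, 0, 0, 0, -5, 0.5, -84, 0, 0, 0, 0])

```text
clock: 14.0
eef_pos: [588.7, 249.6, 36.7]
tcp_rot: [1.911, 1.567, 0.365]
contact_force: [-0.2, -0.6, 0.5]
opening: 0.001
```

```bash
python3 - <<'E'
from h import *
row([588,239,36],1.4)
w=grab_frame('wrist')[:,:,::-1];cv2.imwrite('pics/w11.png',cv2.resize(w,None,fx=1.56,fy=1.56,interpolation=cv2.INTER_CUBIC))
c=grab_frame('scene')[:,:,::-1];crop(np.ascontiguousarray(c),180,160,320,290,5,'pics/s11.png')
E
```

```text
row [ 0.7 -1.  10.6] [-0.01 -0.07 -0.21] | now [588.7 249.6  36.7] head 1.39 clk 14.0 F [-0.2 -0.6  0.5] op 0.001
```

View pics/w11.png

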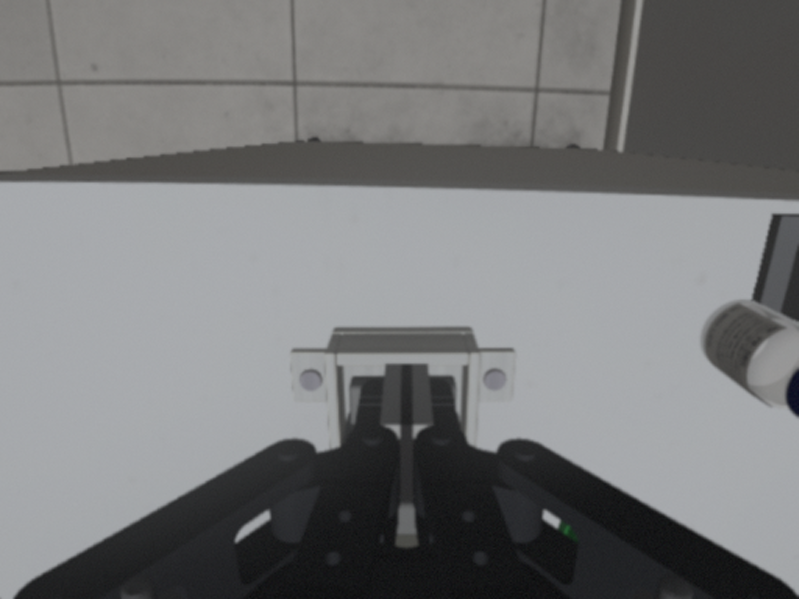

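View pics/s11.png

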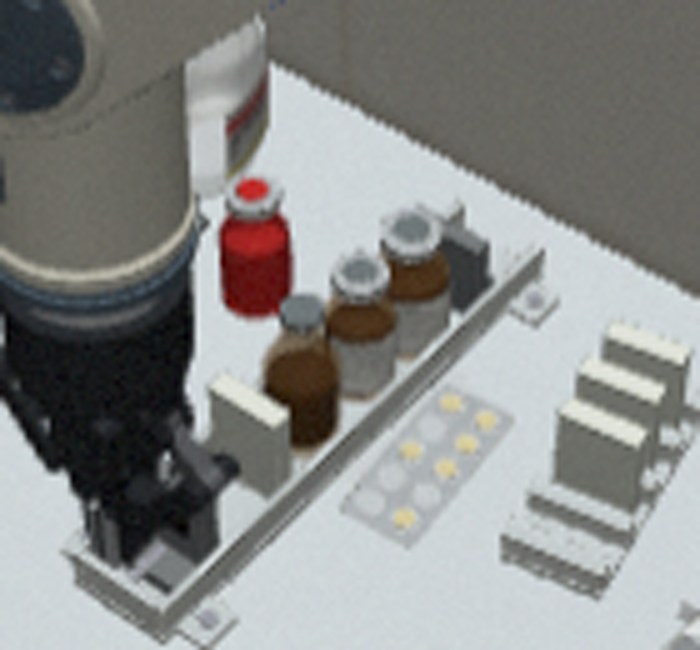

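>>> drive_tool(rows=[1, -0.7, 8, 0, 0, 0, 0, 1, -0.7, 16, 0, 0, 0, 0, 1, -0.7, 24, 0, 0, 0, 0, 1, -0.7, 31, 0, 0, 0, 0, 1, -0.7, 38, 0, 0, 0, 0, 1, -0.7, 44, 0, 0, 0, 0, 1, -0.7, 50, 0, 0, 0, 0])

```text
clock: 14.98
eef_pos: [590.3, 199.7, 36.9]
tcp_rot: [1.931, 1.564, 0.385]
contact_force: [0.9, 2.2, 2.0]
opening: -0.001
```

```bash
python3 - <<'E'
from h import *
row([588,180,36],1.4)
c=grab_frame('scene')[:,:,::-1];crop(np.ascontiguousarray(c),180,160,320,290,5,'pics/s12.png')
E
```

```text
row [ 0.8 -2.8 19.6] [-0.01 -0.13 -0.35] | now [590.3 199.7  36.9] head 1.39 clk 14.97 F [0.9 2.2 2. ] op -0.001
```

View pics/s12.png

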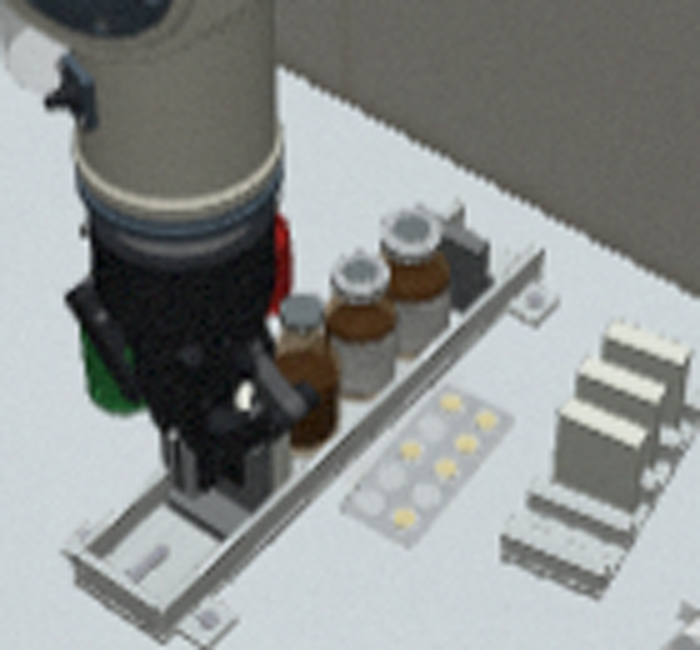

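>>> drive_tool(rows=[0.5, -1.5, 4, 0, 0, 0, 0, 0.5, -1.5, 8, 0, 0, 0, 0, 0.5, -1.5, 12, 0, 0, 0, 0, 0.5, -1.5, 16, 0, 0, 0, 0, 0.5, -1.5, 19, 0, 0, 0, 0, 0.5, -1.5, 22, 0, 0, 0, 0])

```text
clock: 15.78
eef_pos: [589.1, 176.8, 36.2]
tcp_rot: [1.911, 1.565, 0.364]
contact_force: [1.1, 4.0, -0.4]
opening: -0.002
```

>>> drive_tool(rows=[0, 0, 2, 0, 0, 0, 0, 0, 0, 4, 0, 0, 0, 0])

```text
clock: 16.02
eef_pos: [589.3, 172.8, 36.2]
tcp_rot: [1.93, 1.565, 0.383]
contact_force: [0.5, 4.6, -0.8]
opening: 0.004
```

>>> drive_tool(rows=[0, 0, 2, 0, 0, 0, 0, 0, 0, 3, 0, 0, 0, 0])

```text
clock: 16.27
eef_pos: [589.3, 169.8, 36.2]
tcp_rot: [1.94, 1.565, 0.393]
contact_force: [0.8, 4.2, -0.7]
opening: -0.0
```

>>> drive_tool(rows=[0, 0, 2, 0, 0, 0, 0, 0, 0, 3, 0, 0, 0, 0])

```text
clock: 16.52
eef_pos: [589.5, 167.7, 36.3]
tcp_rot: [2.14, 1.564, 0.593]
contact_force: [-0.0, 13.2, 0.2]
opening: -0.001
```

```bash
python3 - <<'E'
from h import *
import pickle
row([588,180,36],1.4)
s=r.sense();pickle.dump(s,open('s13.pkl','wb'))
w=grab_frame('wrist')[:,:,::-1];cv2.imwrite('pics/w13.png',cv2.resize(w,None,fx=1.56,fy=1.56,interpolation=cv2.INTER_CUBIC))
c=np.ascontiguousarray(grab_frame('scene')[:,:,::-1]);crop(c,210,180,310,290,6,'pics/s13.png')
t=np.ascontiguousarray(grab_frame('top')[:,:,::-1]);cv2.imwrite('pics/t13r.png',t);crop(cv2.convertScaleAbs(t,alpha=1.5),200,155,305,205,7,'pics/t13.png')
row([588,180,36],1.4)
E
```

```text
row [  0.3  -1.2 -12.3] [-0.07 -0.22 -0.35] | now [589.5 167.7  36.3] head 1.33 clk 16.52 F [-0.  13.2  0.2] op -0.001
row [  0.3  -1.1 -12.3] [-0.05 -0.21 -0.34] | now [589.4 167.8  36.2] head 1.35 clk 16.68 F [ 0.4 10.1 -0.6] op 0.001
```

View pics/w13.png

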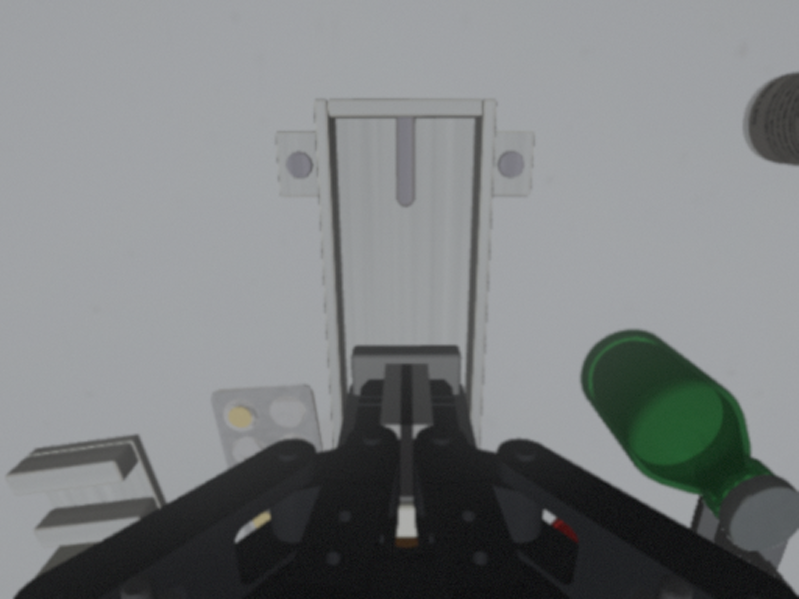

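View pics/s13.png

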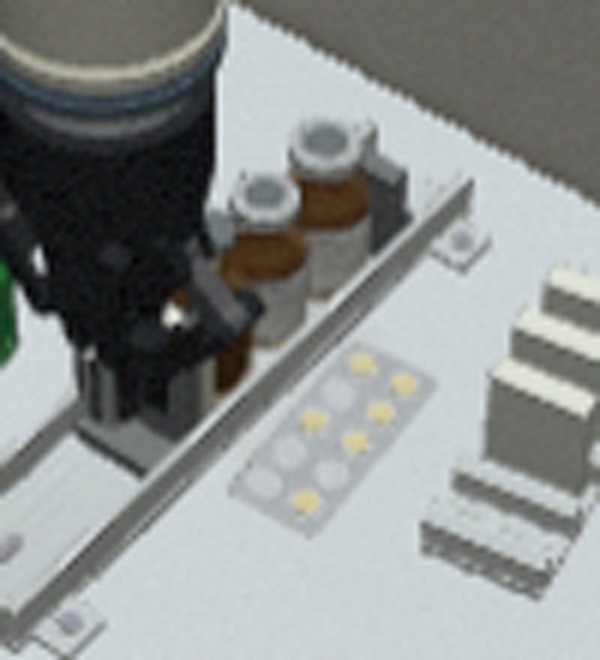

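View pics/t13.png

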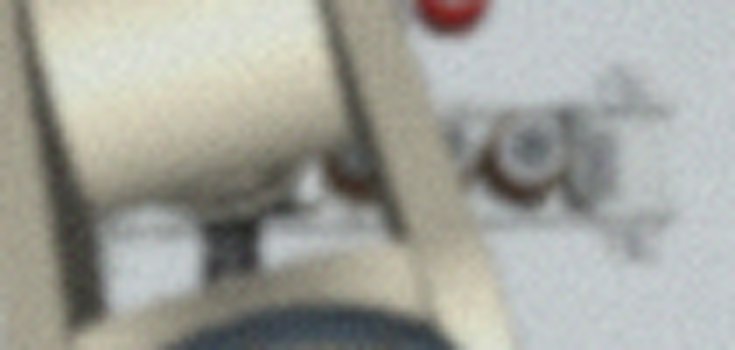

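```bash
python3 - <<'E'
from h import *
import pickle
k=K('wrist',pickle.load(open('s13.pkl','rb')));f=1.56
w=cv2.imread('pics/w13.png');crop(w,310,80,510,420,1.7,'pics/w13c.png')
a=onz(k,406/f,99/f,25);b=onz(k,406/f,346/f,18);c=onz(k,406/f,350/f,18)
print(a,b,c,a[1]-b[1],'travel',a[1]-b[1]-17)
print('inner end wall edge',onz(k,406/f,116/f,25))
# caps from scene
ks=K('scene')
for u,v in [(324,143),(266,192),]: print('vial top z~82',onz(ks,210+u/6,180+v/6,82))
kt=K('top')
for u,v in [(527,140),(352,145)]:print('top',onz(kt,200+u/7,155+v/7,82))
print('wall face top edges scene',onz(ks,210+372/6,180+155/6,56),onz(ks,210+407/6,180+180/6,56))
print('wall top0', [onz(kt,200+u/7,155+160/7,56) for u in (567,575,610)])
E
```

```text
[587.85186501 258.42784034  25.        ] [589.81697161 175.85993351  18.        ] [589.85351682 174.29234703  18.        ] 82.5679068376171 travel 65.5679068376171
inner end wall edge [587.9637978  253.62337213  25.        ]
vial top z~82 [588.16854382  42.32480544  82.        ]
vial top z~82 [588.2449461   78.30268906  82.        ]
top [593.37531847  39.19104525  82.        ]
top [591.42277156 115.06563423  82.        ]
wall face top edges scene [585.18608074  13.75692762  56.        ] [565.43294532  16.04522742  56.        ]
wall top0 [array([587.53658256,  19.70411467,  56.        ]), array([587.52594842,  16.15393419,  56.        ]), array([587.47943481,   0.6228234 ,  56.        ])]
```

View pics/w13c.png

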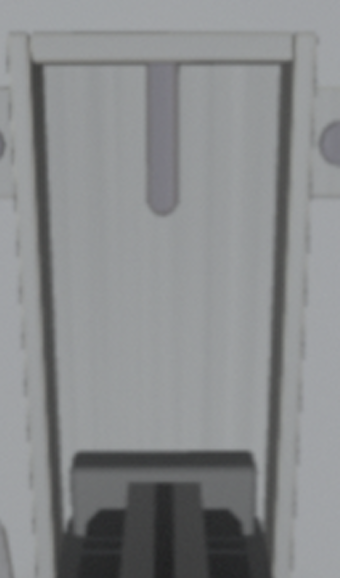

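>>> drive_tool(rows=[0, -1, -25, 0, 0, 0, 0, 0, -1, -50, 0, 0, 0, 0, 0, -1, -75, 0, 0, 0, 0, 0, -1, -83, 0, 0, 0, 0, -40, -1, -83, 0, 0, 0, 0, -100, -1, -70, 0, 0, 0, 20, -160, -1, -20, 0, 0, 0, 50, -190, -1, 35, 0, 0, 0, 60, -190, -1, 65, 0, 0, 0, 60, -190, -1, 65, 0, 0, 0, 60])

```text
clock: 17.92
eef_pos: [588.8, 98.5, 227.0]
tcp_rot: [1.926, 1.563, 0.375]
contact_force: [0.2, -0.5, 0.4]
opening: 0.6
```

```bash
python3 - <<'E'
from h import *
import pickle
row([588,110,226],1.4)
s=r.sense();pickle.dump(s,open('s14.pkl','wb'))
w=grab_frame('wrist')[:,:,::-1];cv2.imwrite('pics/w14r.png',w);cv2.imwrite('pics/w14.png',cv2.resize(w,None,fx=1.56,fy=1.56,interpolation=cv2.INTER_CUBIC))
c=np.ascontiguousarray(grab_frame('scene')[:,:,::-1]);crop(c,210,180,310,290,6,'pics/s14.png')
E
```

```text
row [  1.   -0.6 -11.5] [-0.25 -0.15 -0.4 ] | now [588.8  98.5 227. ] head 1.15 clk 17.93 F [ 0.2 -0.5  0.4] op 0.6
```

View pics/w14.png

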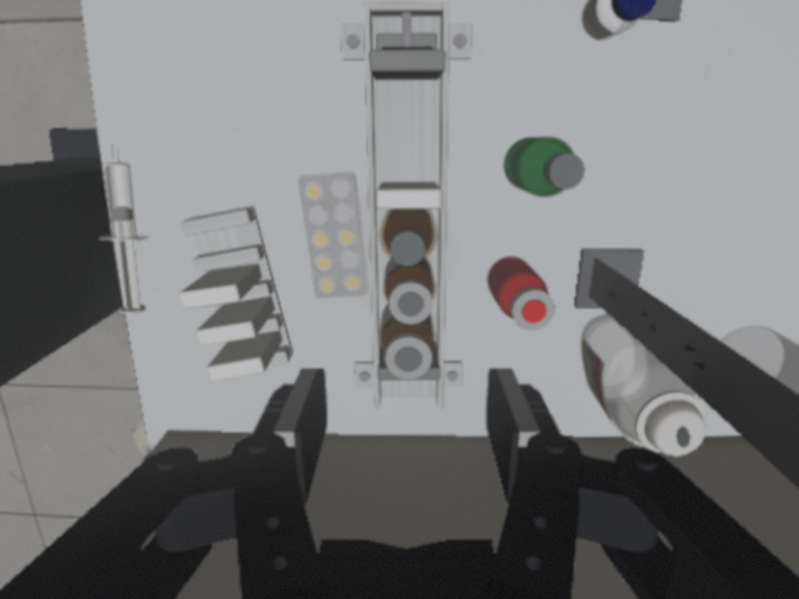

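View pics/s14.png

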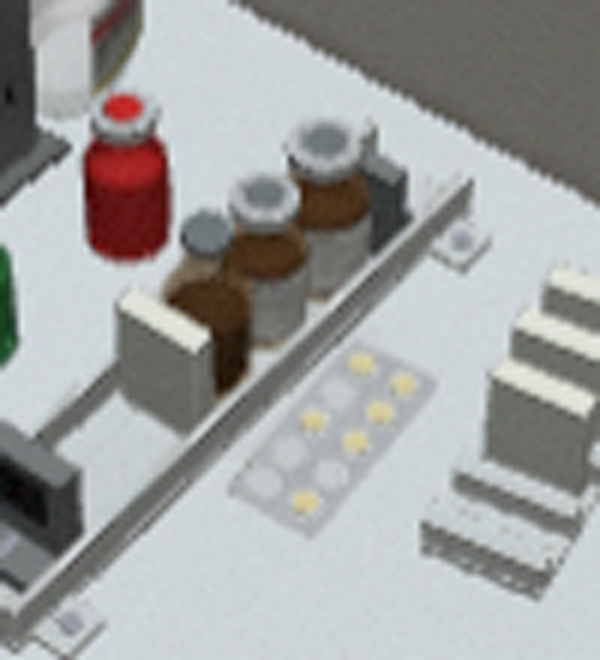

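```bash
python3 - <<'E'
from h import *
row([510,20,190],-88)
E
```

```text
row [ 35.  -80.4  79.6] [ 8.926e+01 -4.000e-01 -8.000e-02] | now [588.5 101.2 225.7] head 1.26 clk 18.02 F [-0.1 -0.8 -0. ] op 0.601
```

>>> drive_tool(rows=[0, -20, 5, 10, 0, 0, 60, 0, -40, 15, 20, 0, 0, 60, 5, -60, 30, 30, 0, 0, 60, 10, -80, 45, 40, 0, 0, 60, 20, -80, 60, 50, 0, 0, 60, 30, -80, 80, 60, 0, 0, 60, 35, -80, 80, 70, 0, 0, 60, 35, -80, 80, 80, 0, 0, 60, 35, -80, 80, 89, 0, 0, 60, 35, -80, 80, 89, 0, 0, 60])

```text
clock: 19.27
eef_pos: [510.0, 20.3, 189.4]
tcp_rot: [-2.43, 1.566, 0.754]
contact_force: [-0.5, 0.4, 0.2]
opening: 0.6
```

```bash
python3 - <<'E'
from h import *
import pickle
row([510,20,190],-88.6)
s=r.sense();pickle.dump(s,open('s15.pkl','wb'))
w=grab_frame('wrist')[:,:,::-1];cv2.imwrite('pics/w15r.png',w);cv2.imwrite('pics/w15.png',cv2.resize(w,None,fx=1.56,fy=1.56,interpolation=cv2.INTER_CUBIC))
E
```

```text
row [-0.6  0.3  0.1] [ 0.99 -0.23  0.2 ] | now [510.   20.3 189.4] head -87.61 clk 19.27 F [-0.5  0.4  0.2] op 0.6
```

View pics/w15.png

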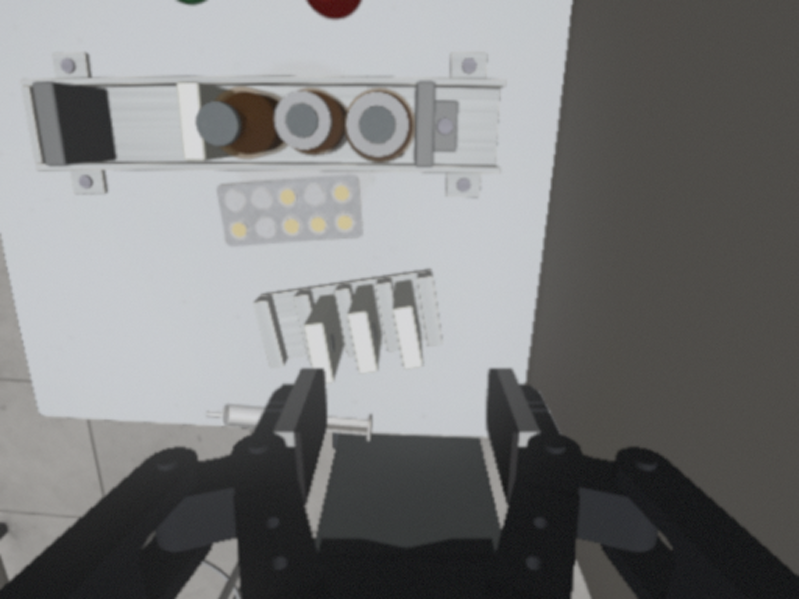

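```bash
python3 - <<'E'
from h import *
import pickle
w=cv2.imread('pics/w15r.png');crop(w,100,40,330,120,3.4,'pics/w15c.png');crop(w,205,45,305,115,7.5,'pics/w15d.png')
E
```

```text
(no output)
```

View pics/w15d.png

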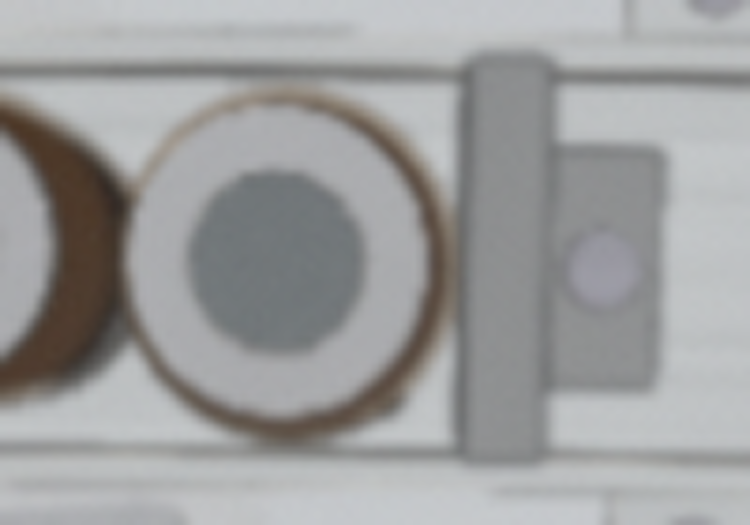

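View pics/w15c.png

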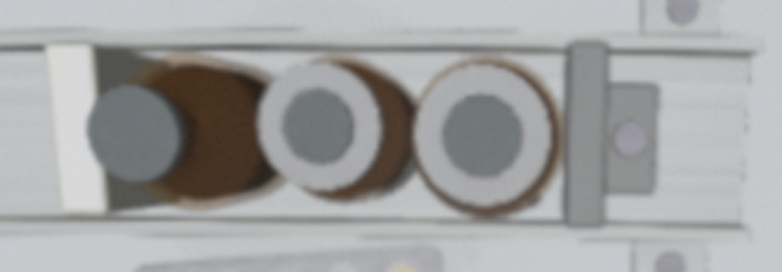

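```bash
python3 - <<'E'
from h import *
import pickle
k=K('wrist',pickle.load(open('s15.pkl','rb')))
C=lambda u,v,z:onz(k,100+u/3.4,40+v/3.4,z)
D=lambda u,v,z:onz(k,205+u/7.5,45+v/7.5,z)
t=np.array([0.024,-0.9997])
pts={'spacer back z62':C(56,128,62),'spacer front':C(100,128,62),'wall face z56 (d)':D(463,260,56),'wall face alt':D(469,260,56),'wall back':D(548,260,56),'vial edge z35':D(452,260,35),'vial edge z50':D(452,260,50),'vial cap':D(276,262,82),'tray end R':(C(753,48,25)+C(745,225,25))/2,
'tray end L':(onz(k,24/1.56,80/1.56,25)+onz(k,38/1.56,169/1.56,25))/2,'foll front z60':onz(k,62/1.56,123/1.56,60),'foll back':onz(k,43/1.56,123/1.56,60)}
for n,p in pts.items(): print(n,p.round(1),(p[:2]@t).round(1))
E
```

```text
spacer back z62 [591.1 144.8  62. ] -130.6
spacer front [591.4 133.9  62. ] -119.7
wall face z56 (d) [593.7  20.8  56. ] -6.6
wall face alt [593.8  20.1  56. ] -5.9
wall back [594.2  11.4  56. ] 2.9
vial edge z35 [594.   21.8  35. ] -7.5
vial edge z50 [593.8  22.   50. ] -7.7
vial cap [592.4  40.   82. ] -25.8
tray end R [595.6 -29.4  25. ] 43.7
tray end L [587.1 257.2  25. ] -243.1
foll front z60 [588.9 212.7  60. ] -198.5
foll back [588.7 223.6  60. ] -209.4
```

>>> drive_tool(rows=[50, 0, 0, 0, 0, 0, 60, 85, 0, -15, 0, 0, 0, 60, 90, 0, -20, 0, 0, 0, 60, 90, 0, -20, 0, 0, 0, 60])

```text
clock: 19.82
eef_pos: [530.7, 21.6, 99.9]
tcp_rot: [-2.415, 1.566, 0.773]
contact_force: [0.4, -1.0, 0.5]
opening: 0.597
```

```bash
python3 - <<'E'
from h import *
row([510,20,190],-88.6)
w=np.ascontiguousarray(grab_frame('wrist')[:,:,::-1]);cv2.imwrite('pics/w16r.png',w);k=K('wrist')
p=pix(k,[593,21,50]);print(p);u,v=int(p[0]),int(p[1])
crop(w,u-70,max(v-50,0),u+40,v+50,7,'pics/w16.png')
E
```

```text
row [-90.2   0.4  20.4] [ 1.21 -0.22  0.2 ] | now [530.7  21.6  99.9] head -87.39 clk 19.82 F [ 0.4 -1.   0.5] op 0.597
[269.30856348 115.34765035]
```

View pics/w16.png

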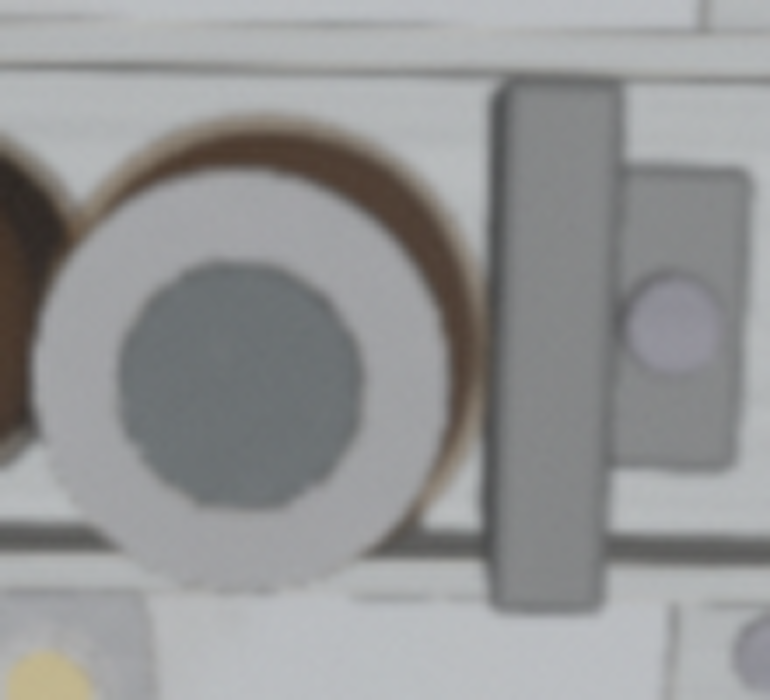

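```bash
python3 - <<'E'
from h import *
row([461,73.7,130],9.5)
E
```

```text
row [-29.7 -55.3  67.3] [-96.91  -0.38  -0.1 ] | now [530.9  21.6 100.5] head -87.41 clk 19.88 F [-0.3  0.1  0.3] op 0.602
```

>>> drive_tool(rows=[-30, -5, 10, -9.7, 0, 0, 65, -30, -15, 25, -19.4, 0, 0, 70, -30, -30, 40, -29, 0, 0, 75, -30, -40, 55, -38.8, 0, 0, 75, -30, -50, 67, -48.5, 0, 0, 75, -30, -55, 67, -58.2, 0, 0, 75, -30, -55, 67, -68, 0, 0, 75, -30, -55, 67, -77.6, 0, 0, 75, -30, -55, 67, -87.3, 0, 0, 75, -30, -55, 67, -97, 0, 0, 75])

```text
clock: 21.12
eef_pos: [461.8, 73.5, 132.0]
tcp_rot: [1.901, 1.562, 0.504]
contact_force: [-0.1, 0.7, 1.0]
opening: 0.748
```

```bash
python3 - <<'E'
from h import *
row([461.1,73.7,31],9.5)
w=grab_frame('wrist')[:,:,::-1];cv2.imwrite('pics/w17.png',cv2.resize(w,None,fx=1.56,fy=1.56,interpolation=cv2.INTER_CUBIC))
E
```

```text
row [101.   -1.4  -0. ] [ 0.46 -0.16 -0.45] | now [461.8  73.5 132. ] head 9.96 clk 21.12 F [-0.1  0.7  1. ] op 0.748
```

View pics/w17.png

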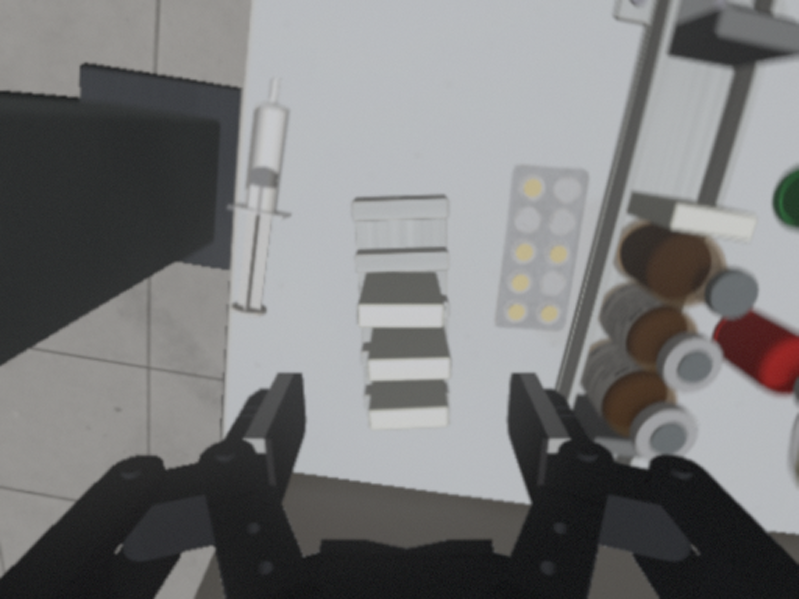

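```bash
python3 - <<'E'
from h import *
k=K('wrist');p=onz(k,400.5/1.56,315/1.56,62);print(p);row([p[0],p[1],30.5],9.5)
E
```

```text
[460.50096311  73.56847879  62.        ]
row [101.4  -2.   -0. ] [ 0.92 -0.15 -0.45] | now [461.8  73.5 131.9] head 10.42 clk 21.18 F [-0.5 -0.5  0.8] op 0.75
```

>>> drive_tool(rows=[45, -1.7, 0, 0.8, -0.1, -0.4, 75, 85, -1.7, 0, 0.8, -0.1, -0.4, 75, 101.5, -1.7, 0, 0.8, -0.1, -0.4, 75, 101.5, -1.7, 0, 0.8, -0.1, -0.4, 75])

```text
clock: 21.68
eef_pos: [460.4, 73.5, 30.5]
tcp_rot: [-2.949, 1.57, 1.929]
contact_force: [0.0, 0.8, 0.2]
opening: 0.751
```

```bash
python3 - <<'E'
from h import *
row([460.7,73.6,31],9.5)
k=K('wrist');w=grab_frame('wrist')[:,:,::-1];cv2.imwrite('pics/w18.png',cv2.resize(w,None,fx=1.56,fy=1.56,interpolation=cv2.INTER_CUBIC))
E
```

```text
row [-0.5  0.3 -0. ] [ 0.02 -0.05  0.01] | now [460.4  73.5  30.5] head 9.52 clk 21.68 F [0.  0.8 0.2] op 0.751
```

View pics/w18.png

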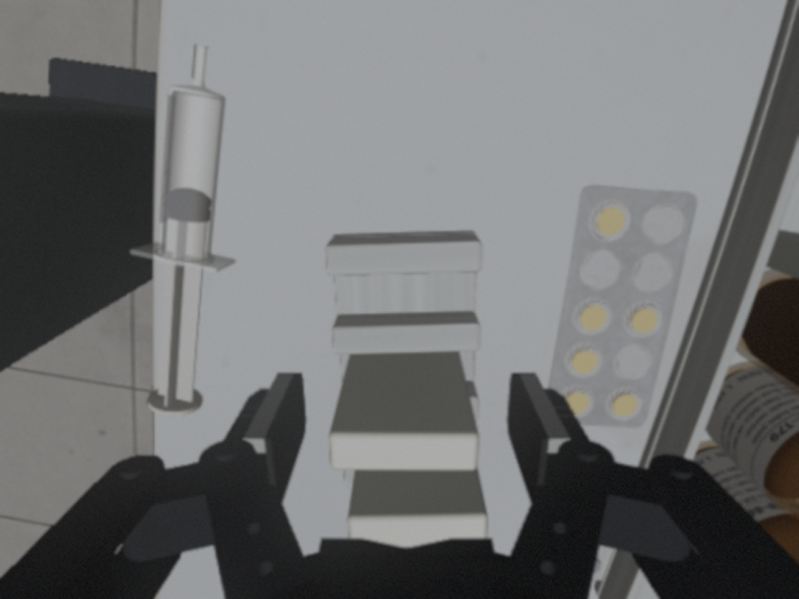

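Centred between the pads. Grip spacer 2.

>>> drive_tool(rows=[0, -0.3, 0.3, 0, 0, 0, 55, 0, -0.3, 0.3, 0, 0, 0, 45, 0, -0.3, 0.3, 0, 0, 0, 35, 0, -0.3, 0.3, 0, 0, 0, 35, 0, -0.3, 0.3, 0, 0, 0, 35, 0, -0.3, 0.3, 0, 0, 0, 35], newtons=30)

```text
clock: 22.48
eef_pos: [461.8, 73.4, 32.6]
tcp_rot: [1.817, 1.567, 0.412]
contact_force: [-1.8, -0.1, 8.0]
opening: 0.463
```

```bash
python3 - <<'E'
from h import *
row([589.5,172,100],1.4)
E
```

```text
row [-66.8 142.5 -76.2] [ 8.12 -0.07 -0.2 ] | now [461.8  73.4  32.6] head 9.52 clk 22.48 F [-1.8 -0.1  8. ] op 0.463
```

>>> drive_tool(rows=[-50, 0, 0, 0, 0, 0, 35, -95, 0, -20, 2, 0, 0, 35, -104, 30, -60, 5, 0, 0, 35, -104, 80, -76, 8.1, 0, 0, 35, -95, 125, -76, 8.1, 0, 0, 35, -70, 143, -76, 8.1, 0, 0, 35, -55, 143, -76, 8.1, 0, 0, 35, -52, 143, -76, 8.1, 0, 0, 35, -52, 143, -76, 8.1, 0, 0, 35])

```text
clock: 23.6
eef_pos: [589.4, 171.8, 85.7]
tcp_rot: [1.968, 1.567, 0.422]
contact_force: [-0.2, 0.1, 0.7]
opening: 0.464
```

```bash
python3 - <<'E'
from h import *
row([589.5,172,34],1.4)
w=grab_frame('wrist')[:,:,::-1];cv2.imwrite('pics/w19.png',cv2.resize(w,None,fx=1.56,fy=1.56,interpolation=cv2.INTER_CUBIC))
E
```

```text
row [51.7 -0.1 -0.2] [ 0.02 -0.08 -0.18] | now [589.4 171.8  85.7] head 1.42 clk 23.6 F [-0.2  0.1  0.7] op 0.464
```

View pics/w19.png

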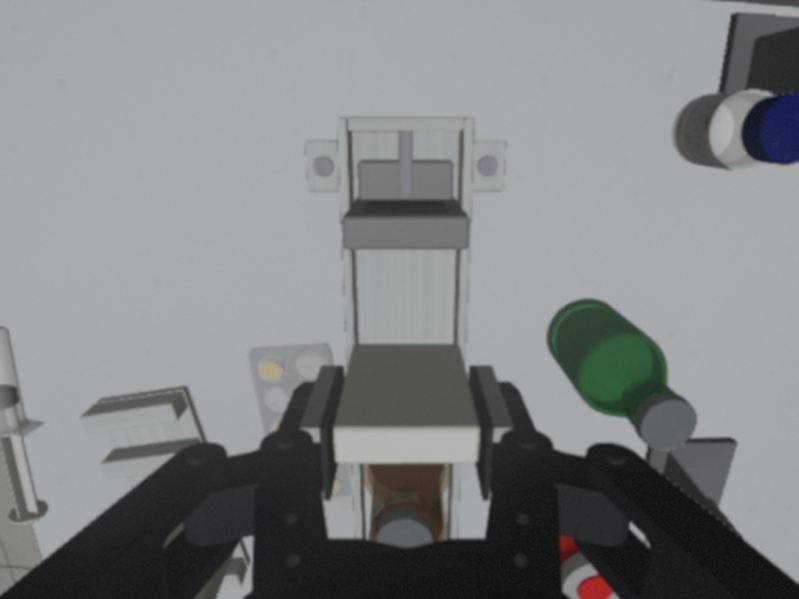

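>>> drive_tool(rows=[20, -0.5, 0, 0, 0, 0, 35, 38, -0.5, 0, 0, 0, 0, 35, 47, -0.5, 0, 0, 0, 0, 35, 50, -0.5, 0, 0, 0, 0, 35, 50, -0.5, 0, 0, 0, 0, 35])

```text
clock: 24.28
eef_pos: [589.5, 171.9, 35.8]
tcp_rot: [1.945, 1.567, 0.399]
contact_force: [-0.1, 0.6, -0.5]
opening: 0.459
```

```bash
python3 - <<'E'
from h import *
row([589.2,172,32.6],1.4)
w=grab_frame('wrist')[:,:,::-1];cv2.imwrite('pics/w20.png',cv2.resize(w,None,fx=1.56,fy=1.56,interpolation=cv2.INTER_CUBIC))
E
```

```text
row [ 3.2 -0.4 -0.1] [ 0.02 -0.08 -0.21] | now [589.5 171.9  35.8] head 1.42 clk 24.27 F [-0.1  0.6 -0.5] op 0.459
```

View pics/w20.png

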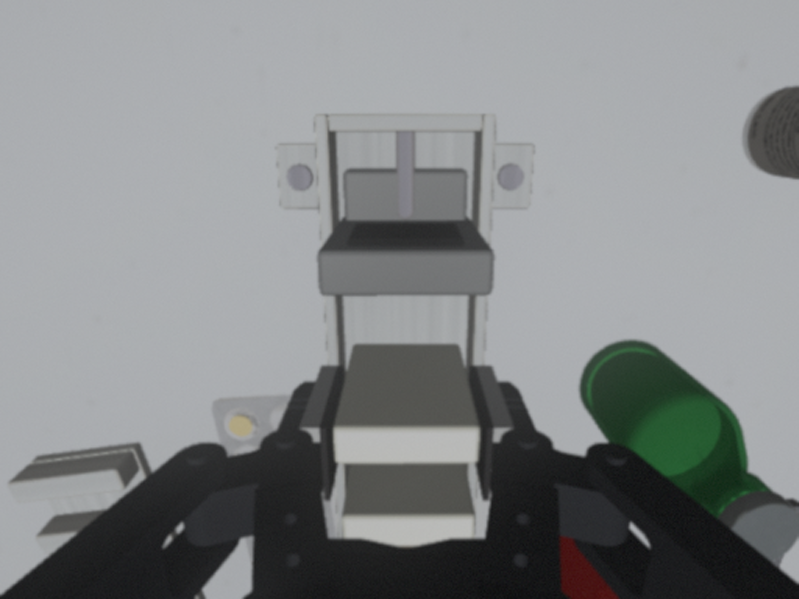

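Perfectly centred. Set down and release.

>>> drive_tool(rows=[1.5, 0, 0, 0, 0, 0, 35, 3.2, 0, 0, 0, 0, 0, 35, 3.5, 0, 0, 0, 0, 0, 48, 3.5, 0, 0, 0, 0, 0, 54, 3.5, 0, 0, 0, 0, 0, 62, 3.5, 0, 0, 0, 0, 0, 62])

```text
clock: 25.08
eef_pos: [589.8, 172.0, 32.8]
tcp_rot: [1.925, 1.566, 0.379]
contact_force: [-0.2, 0.1, -1.1]
opening: 0.617
```

>>> drive_tool(rows=[-45, 0, 0, 0, 0, 0, 62, -90, 0, 0, 0, 0, 0, 50, -98, 0, -45, 0, 0, 0, 20, -85, 0, -77, 0, 0, 0, 0, -50, 0, -77, 0, 0, 0, 0, -12, 0, -77, 0, 0, 0, 0, -4, 0, -77, 0, 0, 0, 0, -4, 0, -77, 0, 0, 0, 0])

```text
clock: 26.08
eef_pos: [587.9, 248.9, 37.0]
tcp_rot: [1.927, 1.567, 0.381]
contact_force: [0.4, 0.5, 0.3]
opening: -0.004
```

```bash
python3 - <<'E'
from h import *
row([588.3,200,36.5],1.4)
c=grab_frame('scene')[:,:,::-1];crop(np.ascontiguousarray(c),180,160,320,290,5,'pics/s21.png')
E
```

```text
row [ 0.5 -0.8 48.9] [ 0.01 -0.08 -0.22] | now [587.9 248.9  37. ] head 1.41 clk 26.07 F [0.4 0.5 0.3] op -0.004
```

View pics/s21.png

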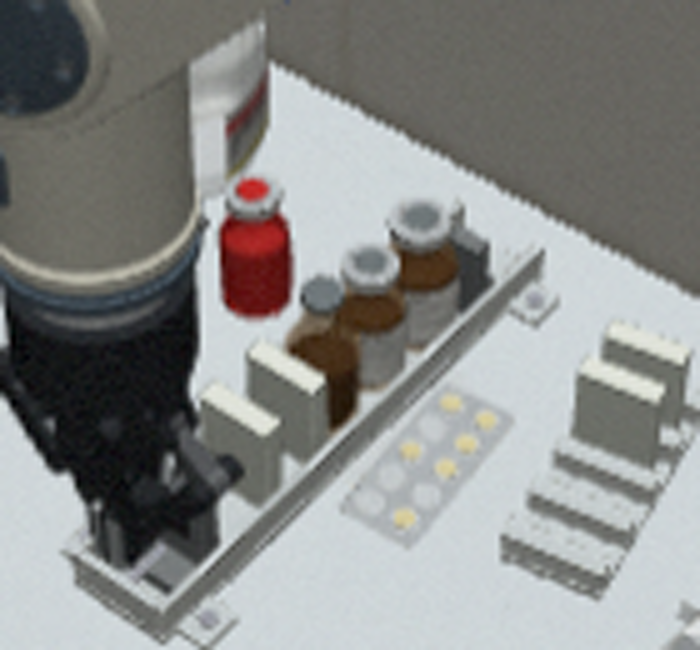

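>>> drive_tool(rows=[0.5, -0.3, 8, 0, 0, 0, 0, 0.5, -0.5, 16, 0, 0, 0, 0, 0.5, -0.5, 24, 0, 0, 0, 0, 0.5, -0.5, 31, 0, 0, 0, 0, 0.5, -0.5, 38, 0, 0, 0, 0, 0.5, -0.5, 45, 0, 0, 0, 0, 0.5, -0.5, 52, 0, 0, 0, 0, 0.5, -0.5, 58, 0, 0, 0, 0, 0.5, -0.5, 63, 0, 0, 0, 0, 0.5, -0.5, 65, 0, 0, 0, 0])

```text
clock: 27.38
eef_pos: [589.8, 183.9, 37.3]
tcp_rot: [1.936, 1.565, 0.389]
contact_force: [0.9, 3.3, 1.9]
opening: -0.0
```

>>> drive_tool(rows=[0, 0, 1.5, 0, 0, 0, 0, 0, 0, 2.5, 0, 0, 0, 0])

```text
clock: 27.62
eef_pos: [589.8, 181.4, 37.3]
tcp_rot: [1.942, 1.565, 0.395]
contact_force: [0.8, 2.5, 1.3]
opening: -0.001
```

>>> drive_tool(rows=[0, 0, 1, 0, 0, 0, 0, 0, 0, 2, 0, 0, 0, 0])

```text
clock: 27.88
eef_pos: [589.9, 179.9, 37.3]
tcp_rot: [2.033, 1.564, 0.486]
contact_force: [0.0, 8.4, 1.4]
opening: -0.002
```

>>> drive_tool(rows=[0, 0, 0.5, 0, 0, 0, 0, 0, 0, 1, 0, 0, 0, 0])

```text
clock: 28.12
eef_pos: [589.9, 179.8, 37.3]
tcp_rot: [2.183, 1.564, 0.636]
contact_force: [0.5, 9.5, 1.0]
opening: 0.003
```

>>> drive_tool(rows=[0, 0, 0.5, 0, 0, 0, 0, 0, 0, 1, 0, 0, 0, 0])

```text
clock: 28.38
eef_pos: [589.9, 179.8, 37.3]
tcp_rot: [2.307, 1.563, 0.76]
contact_force: [-0.3, 10.6, 0.3]
opening: 0.001
```

>>> drive_tool(rows=[0, 0, 1, 0, 0, 0, 0, 0, 0, 2, 0, 0, 0, 0, 0, 0, 2, 0, 0, 0, 0])

```text
clock: 28.75
eef_pos: [589.9, 179.5, 37.4]
tcp_rot: [2.459, 1.561, 0.911]
contact_force: [0.3, 13.1, -0.4]
opening: -0.003
```

```bash
python3 - <<'E'
from h import *
import pickle
row([588,180,36],1.4)
s=r.sense();pickle.dump(s,open('s22.pkl','wb'))
w=grab_frame('wrist')[:,:,::-1];cv2.imwrite('pics/w22.png',cv2.resize(w,None,fx=1.56,fy=1.56,interpolation=cv2.INTER_CUBIC))
c=np.ascontiguousarray(grab_frame('scene')[:,:,::-1]);crop(c,210,180,310,290,6,'pics/s22.png')
t=np.ascontiguousarray(grab_frame('top')[:,:,::-1]);crop(cv2.convertScaleAbs(t,alpha=1.5),200,155,305,205,7,'pics/t22.png')
row([588,180,36],1.4)
E
```

```text
row [ 1.4 -1.9 -0.5] [-0.09 -0.45 -0.36] | now [589.9 179.5  37.4] head 1.3 clk 28.75 F [ 0.3 13.1 -0.4] op -0.003
row [ 1.4 -1.9 -0.5] [-0.08 -0.44 -0.36] | now [589.9 179.5  37.4] head 1.32 clk 28.9 F [-0.4 13.9  1. ] op 0.0
```

View pics/w22.png

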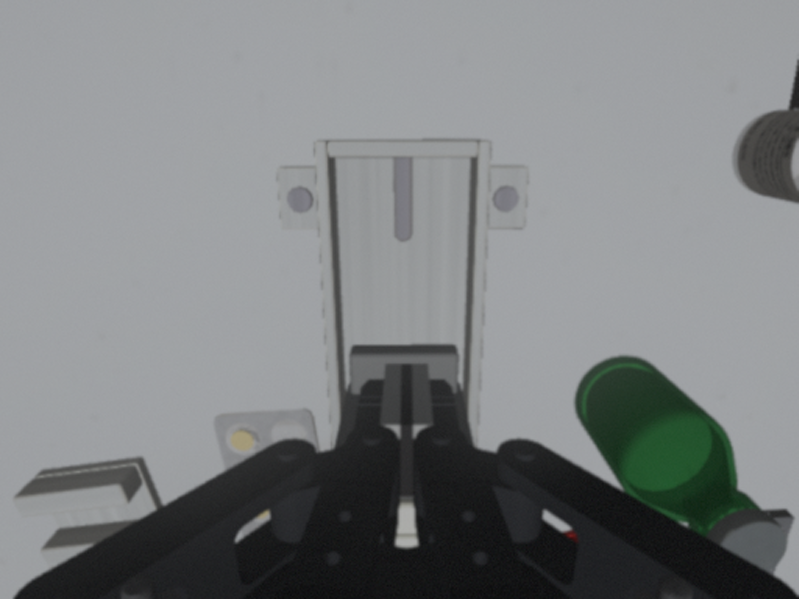

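View pics/s22.png

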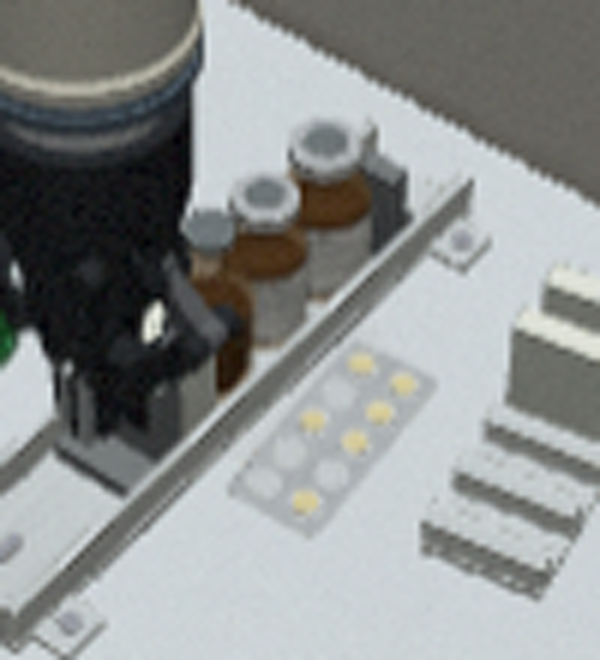

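View pics/t22.png

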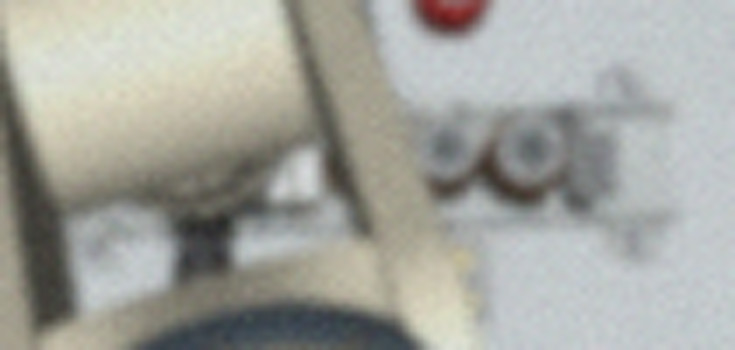

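```bash
python3 - <<'E'
import cv2,numpy as np
g=lambda n:cv2.cvtColor(cv2.imread(f'pics/{n}.png'),cv2.COLOR_BGR2GRAY).astype(np.float32)
a,b,c=g('s13'),g('s14'),g('s22')
def sh(p,q,x0,y0,x1,y1):
    A=p[y0:y1,x0:x1];B=q[y0:y1,x0:x1]
    h=cv2.createHanningWindow((x1-x0,y1-y0),cv2.CV_32F)
    s,r=cv2.phaseCorrelate(A,B,h);return np.round(np.array(s)/6,3),round(r,2)
for nm,box in dict(vialcap1=(280,110,370,185),vial1=(280,110,380,300),vial2=(228,165,308,350),vial2cap=(230,170,305,225),wall=(372,125,475,260),blister=(230,340,440,540),rack=(420,480,600,600)).items():
    print(nm,'13->14',sh(a,b,*box),'13->22',sh(a,c,*box),'14->22',sh(b,c,*box))
import sys
from h import *
ks=K('scene'); print('px per mm along tray', pix(ks,[592,40,60])-pix(ks,[592,50,60]))
E
```

```text
vialcap1 13->14 (array([-0.023,  0.1  ]), 0.73) 13->22 (array([-0.015,  0.018]), 0.46) 14->22 (array([0.014, 0.047]), 0.79)
vial1 13->14 (array([-0.003,  0.014]), 0.79) 13->22 (array([0.006, 0.031]), 0.86) 14->22 (array([ 0.008, -0.001]), 0.82)
vial2 13->14 (array([0.012, 0.003]), 0.67) 13->22 (array([0.002, 0.   ]), 0.71) 14->22 (array([-0.011, -0.002]), 0.79)
vial2cap 13->14 (array([0.093, 0.003]), 0.95) 13->22 (array([0.082, 0.004]), 0.97) 14->22 (array([0.072, 0.002]), 0.95)
wall 13->14 (array([0.001, 0.074]), 0.96) 13->22 (array([-0.013,  0.086]), 0.93) 14->22 (array([0.007, 0.081]), 0.92)
blister 13->14 (array([-0.003, -0.012]), 0.88) 13->22 (array([0.004, 0.006]), 0.89) 14->22 (array([-0.   ,  0.015]), 0.87)
rack 13->14 (array([-0.001,  0.   ]), 1.02) 13->22 (array([0.006, 0.007]), 0.81) 14->22 (array([-0.009, -0.003]), 1.03)
px per mm along tray [ 2.60488586 -2.23466101]
```

>>> drive_tool(rows=[0, 0, -15, 0, 0, 0, 0, 0, 0, -30, 0, 0, 0, 0, 0, 0, -45, 0, 0, 0, 0, 0, 0, -54, 0, 0, 0, 0, 0, 0, -54, 0, 0, 0, 0])

```text
clock: 29.52
eef_pos: [588.4, 234.2, 37.6]
tcp_rot: [2.476, 1.561, 0.93]
contact_force: [-0.8, 1.3, -0.8]
opening: -0.003
```

```bash
python3 - <<'E'
from h import *
for i in range(6):
    s=r.sense();print(s['eef_pos'].round(2),s['contact_force'].round(2));w=grab_frame('wrist')
cv2.imwrite('pics/w23r.png',w[:,:,::-1])
row([588,240,36],1.4)
E
```

```text
[588.37 234.25  37.63] [-0.77  1.29 -0.8 ]
[588.41 233.75  37.65] [-0.71  2.   -0.23]
[588.42 233.4   37.66] [ 0.16  0.9  -1.29]
[588.45 233.2   37.66] [-0.06  1.94  0.02]
[588.47 233.07  37.65] [-0.34  1.69 -0.28]
[588.54 233.05  37.72] [-0.95  0.8  -0.79]
row [ 1.8 -0.4 -7. ] [-0.11 -0.43 -0.34] | now [588.6 233.   37.7] head 1.29 clk 29.82 F [-1.3  0.7 -0.6] op -0.001
```

>>> drive_tool(rows=[0, 0, -5, 0, 0, 0, 0, 0, 0, -9, 0, 0, 0, 0, 0, 0, -9, 0, 0, 0, 0, 0, 0, -9, 0, 0, 0, 0])

```text
clock: 30.32
eef_pos: [588.4, 242.1, 37.8]
tcp_rot: [2.457, 1.561, 0.909]
contact_force: [-0.2, 0.4, -0.1]
opening: -0.001
```

```bash
python3 - <<'E'
from h import *
import pickle
out=[]
for i in range(5):
    s=r.sense();w=grab_frame('wrist')
    print(s['eef_pos'].round(2),s['contact_force'].round(2));out.append((s,w[:,:,::-1].copy()))
pickle.dump(out,open('rest.pkl','wb'))
crop(out[-1][1],200,190,320,260,6,'pics/w24.png')
crop(cv2.imread('pics/w23r.png'),200,190,320,260,6,'pics/w23c.png')
E
```

```text
[588.43 242.06  37.83] [-0.19  0.42 -0.15]
[588.43 241.99  37.83] [-0.3   0.36  0.43]
[588.41 241.98  37.81] [-0.11 -1.01  0.08]
[588.41 241.95  37.82] [ 0.7  -0.5   0.64]
[588.41 241.94  37.8 ] [0.32 0.29 0.2 ]
```

View pics/w24.png

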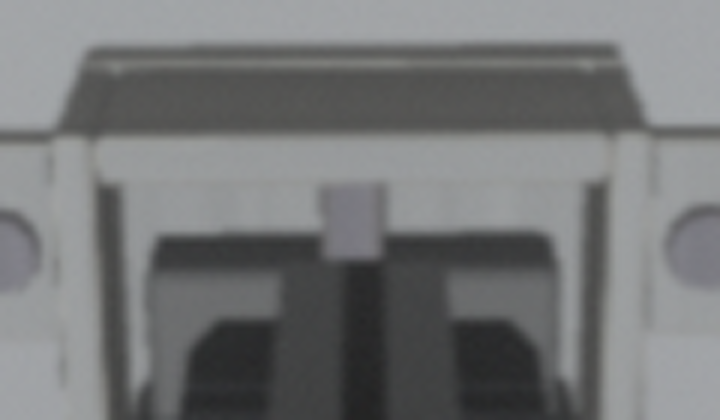

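View pics/w23c.png

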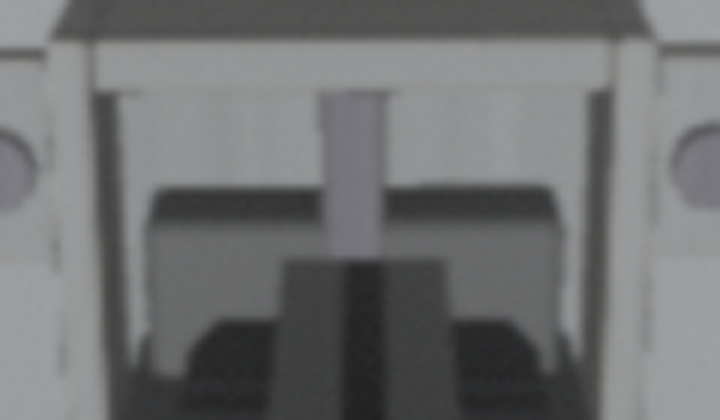

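```bash
python3 - <<'E'
from h import *
import pickle
def edge(img):
    g=cv2.cvtColor(img,cv2.COLOR_BGR2GRAY).astype(float)
    if g.shape[0]>400: g=cv2.resize(g,(512,384),interpolation=cv2.INTER_AREA)
    p=cv2.GaussianBlur(g,(1,5),1)[:, 228:244].mean(1)
    d=np.diff(p);lo,hi=213,245
    i=lo+np.argmax(d[lo:hi]); 
    a,b,c=d[i-1],d[i],d[i+1];return i+0.5+0.5*(a-c)/(a-2*b+c)
out=pickle.load(open('rest.pkl','rb'))
s13=pickle.load(open('s13.pkl','rb'));s22=pickle.load(open('s22.pkl','rb'))
s23=dict(s22);s23['eef_pos']=np.array([588.54,233.05,37.72]);s23['tcp_rot']=out[0][0]['tcp_rot']
for n,s,im in [('13',s13,cv2.imread('pics/w13.png')),('22',s22,cv2.imread('pics/w22.png')),('23',s23,cv2.imread('pics/w23r.png'))]+[('rest',s,i) for s,i in out]:
    e=edge(im);p=onz(K('wrist',s),236,e,18)
    print(n,round(e,2),'foot y',p[1].round(2),'tcp',s['eef_pos'][1].round(2),'rel',(p[1]-s['eef_pos'][1]).round(2))
E
```

```text
13 227.54 foot y 172.05 tcp 167.72 rel 4.33
22 226.85 foot y 183.84 tcp 179.53 rel 4.31
23 226.85 foot y 237.19 tcp 233.05 rel 4.14
rest 199.62 foot y 262.58 tcp 242.06 rel 20.53
rest 73.59 foot y 328.33 tcp 241.99 rel 86.35
rest 247.72 foot y 232.8 tcp 241.98 rel -9.18
rest 285.23 foot y 207.14 tcp 241.95 rel -34.81
rest 253.2 foot y 229.17 tcp 241.94 rel -12.78
```

```bash
python3 - <<'E'
from h import *
import pickle
out=pickle.load(open('rest.pkl','rb'))
for s,im in out:
    g=cv2.cvtColor(im,cv2.COLOR_BGR2GRAY).astype(float)
    d=np.diff(cv2.GaussianBlur(g,(1,5),1)[:,228:244].mean(1));lo,hi=230,241
    i=lo+np.argmax(d[lo:hi]);a,b,c=d[i-1],d[i],d[i+1];e=i+0.5+0.5*(a-c)/(a-2*b+c)
    p=onz(K('wrist',s),236,e,18)
    t=[]
    print(round(e,2),'foot y',p[1].round(2),'onset tcp y',(p[1]-4.3).round(2),'with rel 4.14',(p[1]-4.14).round(2))
E
```

```text
235.11 foot y 240.97 onset tcp y 236.67 with rel 4.14 236.83
234.98 foot y 240.98 onset tcp y 236.68 with rel 4.14 236.84
234.92 foot y 241.03 onset tcp y 236.73 with rel 4.14 236.89
234.9 foot y 241.0 onset tcp y 236.7 with rel 4.14 236.86
234.93 foot y 240.99 onset tcp y 236.69 with rel 4.14 236.85
```

>>> drive_tool(rows=[-50, 0, -3, 0, 0.2, 0.2, 0, -85, 0, 10, 0, 0.4, 0.3, 30, -90, 0, 50, 0, 0.4, 0.3, 60, -85, 0.5, 85, 0, 0.4, 0.3, 62, -60, 0.5, 85, 0, 0.4, 0.3, 62, -60, 0.5, 85, 0, 0.4, 0.3, 62])

```text
clock: 31.32
eef_pos: [589.2, 155.8, 95.8]
tcp_rot: [2.611, 1.555, 1.062]
contact_force: [-0.4, 0.5, 0.8]
opening: 0.619
```

```bash
python3 - <<'E'
from h import *
row([589.6,157,32.5],1.4)
w=grab_frame('wrist')[:,:,::-1];cv2.imwrite('pics/w25.png',cv2.resize(w,None,fx=1.56,fy=1.56,interpolation=cv2.INTER_CUBIC))
E
```

```text
row [63.3 -0.1 -0.4] [-0.17 -0.79 -0.46] | now [589.2 155.8  95.8] head 1.23 clk 31.32 F [-0.4  0.5  0.8] op 0.619
```

View pics/w25.png

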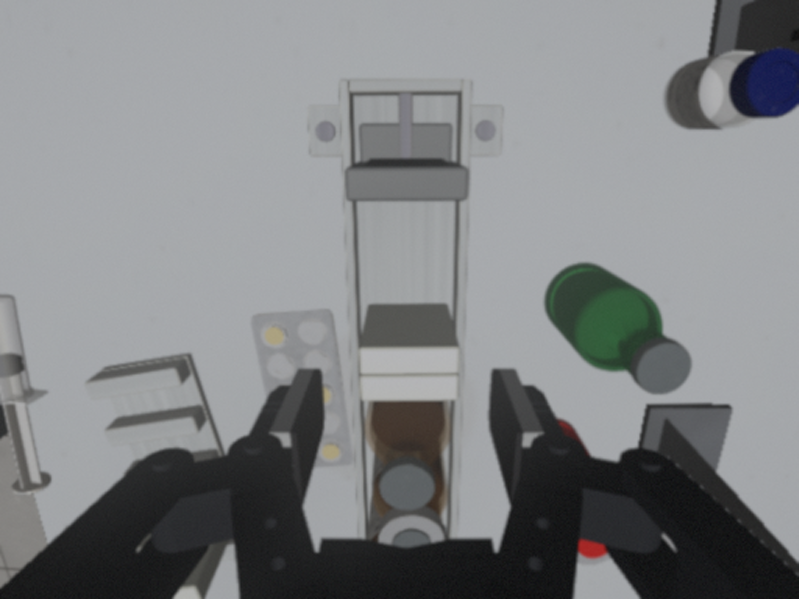

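```bash
python3 - <<'E'
from h import *
k=K('wrist');f=1.56
for v in (347,373,398): print([onz(k,u/f,v/f,62).round(1) for u in (360,409,458)])
E
```

```text
[array([572.5, 156.7,  62. ]), array([591.8, 157. ,  62. ]), array([611.2, 157.3,  62. ])]
[array([572.4, 145.3,  62. ]), array([592.1, 145.7,  62. ]), array([611.8, 146. ,  62. ])]
[array([572.4, 134. ,  62. ]), array([592.4, 134.3,  62. ]), array([612.5, 134.6,  62. ])]
```

>>> drive_tool(rows=[20, 1.3, -2.8, 0, -0.8, -0.4, 62, 45, 1.3, -2.8, 0, -0.8, -0.4, 62, 63, 1.3, -2.8, 0, -0.8, -0.4, 62, 63.5, 1.3, -2.8, 0, -0.8, -0.4, 62])

```text
clock: 31.88
eef_pos: [590.7, 160.2, 31.6]
tcp_rot: [-0.331, 1.57, -1.879]
contact_force: [0.5, 0.8, 0.7]
opening: 0.622
```

```bash
python3 - <<'E'
from h import *
row([590.4,158.5,32.5],1.4)
w=grab_frame('wrist')[:,:,::-1];cv2.imwrite('pics/w26.png',cv2.resize(w,None,fx=1.56,fy=1.56,interpolation=cv2.INTER_CUBIC))
E
```

```text
row [-0.9 -0.3  1.7] [-0.1   0.04  0.01] | now [590.7 160.2  31.6] head 1.3 clk 31.88 F [0.5 0.8 0.7] op 0.622
```

View pics/w26.png

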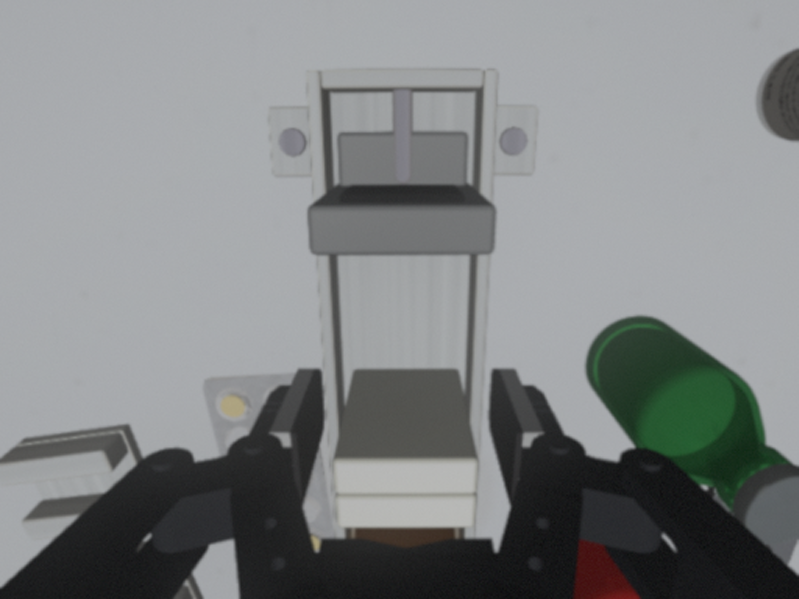

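>>> drive_tool(rows=[-0.5, -0.3, 2.6, 0, 0, 0, 60, -0.5, -0.3, 2.6, 0, 0, 0, 50, -0.5, -0.3, 2.6, 0, 0, 0, 40, -0.5, -0.3, 2.6, 0, 0, 0, 35, -0.5, -0.3, 2.6, 0, 0, 0, 35, -0.5, -0.3, 2.6, 0, 0, 0, 35, -0.5, -0.3, 2.6, 0, 0, 0, 35], newtons=35)

```text
clock: 32.8
eef_pos: [591.7, 157.7, 34.0]
tcp_rot: [1.543, 1.568, -0.005]
contact_force: [-0.6, -0.4, 6.5]
opening: 0.46
```

>>> drive_tool(rows=[-15, 0, -3, 0, 0, 0, 35, -45, 0, -6, 0, 0, 0, 35, -80, 0, -6, 0, 0, 0, 35, -80, 0, -6, 0, 0, 0, 35])

```text
clock: 33.3
eef_pos: [593.5, 164.5, 117.8]
tcp_rot: [1.743, 1.562, 0.195]
contact_force: [0.6, 0.0, -0.8]
opening: 0.462
```

```bash
python3 - <<'E'
from h import *
row([461,73.7,130],9.5)
w=grab_frame('wrist')[:,:,::-1];cv2.imwrite('pics/w27.png',cv2.resize(w,None,fx=1.56,fy=1.56,interpolation=cv2.INTER_CUBIC))
c=grab_frame('scene')[:,:,::-1];crop(np.ascontiguousarray(c),180,160,320,290,5,'pics/s27.png')
E
```

```text
row [ -13.5 -134.4   87.8] [-8.21 -0.05 -0.48] | now [593.5 164.5 117.8] head 1.29 clk 33.3 F [ 0.6  0.  -0.8] op 0.462
```

View pics/w27.png

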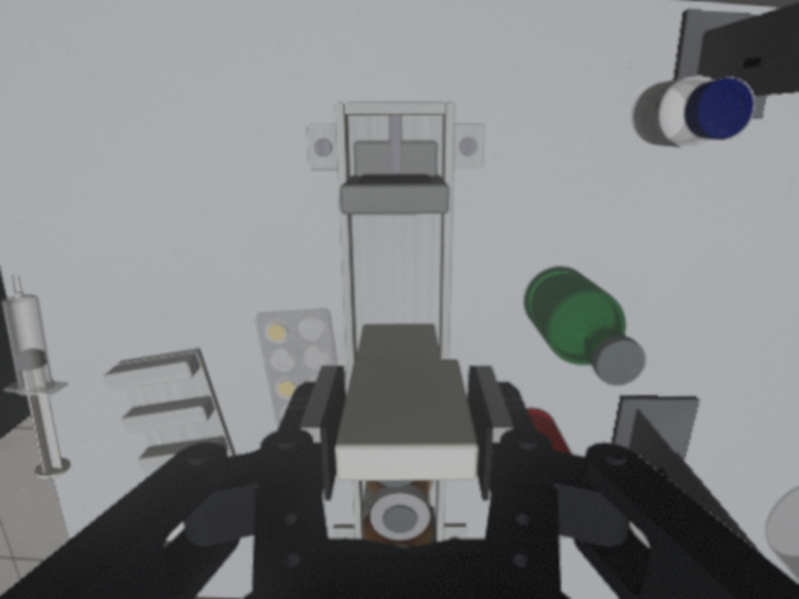

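View pics/s27.png

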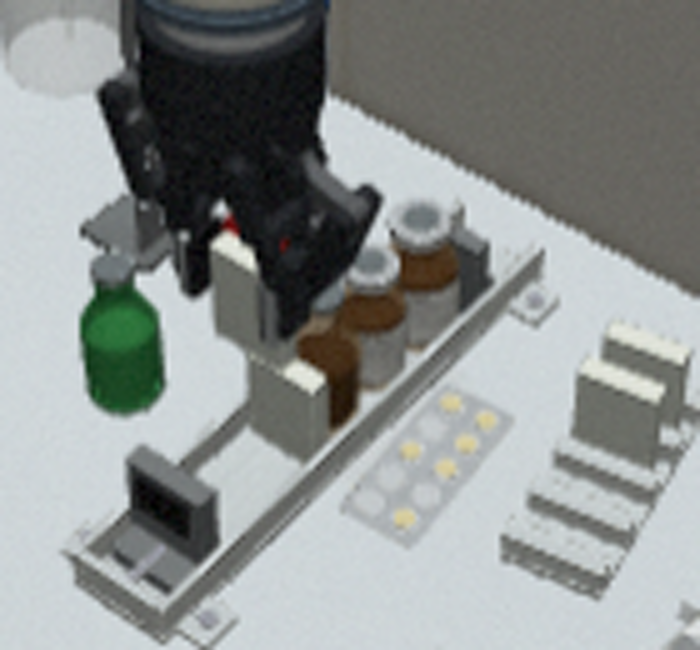

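```bash
python3 - <<'E'
from h import *
row([460.2,78.1,70],9.5)
E
```

```text
row [  44.2 -133.3   82.8] [-8.21  0.   -0.2 ] | now [591.4 163.8 114.7] head 1.29 clk 33.4 F [-0.3 -0.4 -0.6] op 0.461
```

>>> drive_tool(rows=[-10, -40, 10, -3, 0, 0, 35, -10, -85, 40, -6, 0, 0, 35, -5, -125, 75, -8.2, 0, 0, 35, 20, -133, 83, -8.2, 0, -0.2, 35, 44, -133, 83, -8.2, 0, -0.2, 35, 44, -133, 83, -8.2, 0, -0.2, 35, 44, -133, 83, -8.2, 0, -0.2, 35])

```text
clock: 34.28
eef_pos: [460.5, 78.0, 70.2]
tcp_rot: [-1.523, 1.57, -2.928]
contact_force: [-0.1, 0.5, -0.3]
opening: 0.463
```

```bash
python3 - <<'E'
from h import *
row([460.2,78.1,70],9.5)
w=grab_frame('wrist')[:,:,::-1];cv2.imwrite('pics/w28.png',cv2.resize(w,None,fx=1.56,fy=1.56,interpolation=cv2.INTER_CUBIC))
c=grab_frame('scene')[:,:,::-1];crop(np.ascontiguousarray(c),230,180,350,290,6,'pics/s28.png')
k=K('wrist')
import math
a=math.radians(10);X=np.array([math.cos(a),math.sin(a)])
print([ (pix(k,[*(np.array([461,73.5])+sx*25*X+sy*8.75*np.array([-X[1],X[0]])),20])*1.56).round(0) for sx in(-1,1) for sy in (-1,1)])
E
```

```text
row [ 0.2 -0.2 -0.2] [-0.    0.    0.04] | now [460.5  78.   70.2] head 9.5 clk 34.27 F [-0.1  0.5 -0.3] op 0.463
[array([345., 360.]), array([343., 323.]), array([460., 359.]), array([461., 322.])]
```

View pics/w28.png

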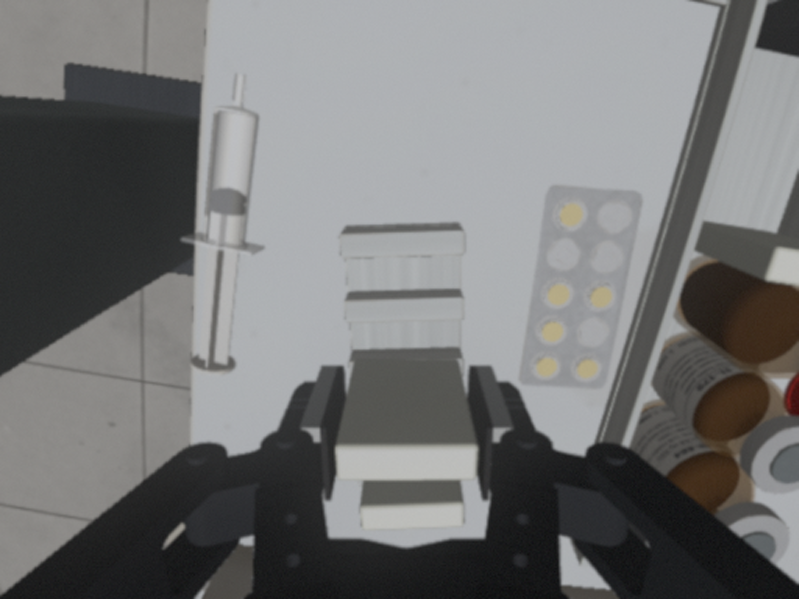

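View pics/s28.png

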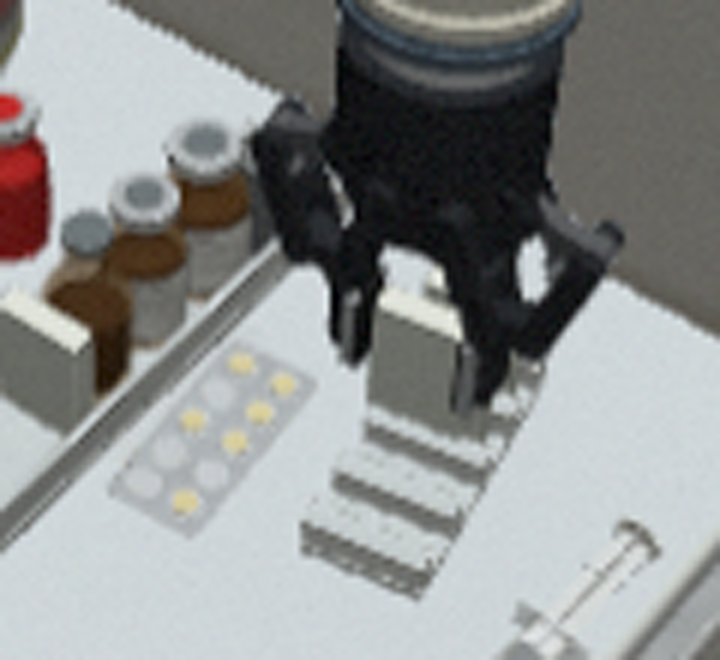

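```bash
python3 - <<'E'
from h import *
k=K('wrist');f=1.56
for n,p in dict(slotback=(405,321,20),platebackbottom=(405,361,42.2),platebacktop=(405,446,98.2),platefronttop=(405,479,98.2),ribedge=(405,295,20),rib3dark=(405,349,20)).items():
    q=onz(k,p[0]/f,p[1]/f,p[2]);
    s=r.sense();M=R.from_euler('xyz',s['tcp_rot']).as_matrix();print(n,q.round(1),'tool z',(M.T@(q-s['eef_pos']))[2].round(1))
E
```

```text
slotback [460.6  82.8  20. ] tool z -4.7
platebackbottom [461.9  75.2  42.2] tool z 3.0
platebacktop [461.7  76.6  98.2] tool z 1.6
platefronttop [463.5  65.6  98.2] tool z 12.8
ribedge [458.7  94.3  20. ] tool z -16.3
rib3dark [462.7  70.1  20. ] tool z 8.2
```

>>> drive_tool(rows=[0, 0, -3.8, 0, 0, 0, 35, 10, 0, -3.8, 0, 0, 0, 35, 17, 0, -3.8, 0, 0, 0, 35, 20, 0, -3.8, 0, 0, 0, 35])

```text
clock: 34.88
eef_pos: [460.0, 81.8, 50.0]
tcp_rot: [-1.249, 1.571, -2.654]
contact_force: [-0.9, 0.5, -0.1]
opening: 0.463
```

```bash
python3 - <<'E'
from h import *
row([460.2,78.1,34],9.5)
w=grab_frame('wrist')[:,:,::-1];cv2.imwrite('pics/w29.png',cv2.resize(w,None,fx=1.56,fy=1.56,interpolation=cv2.INTER_CUBIC))
c=grab_frame('scene')[:,:,::-1];crop(np.ascontiguousarray(c),250,190,350,280,7,'pics/s29.png')
E
```

```text
row [16.  -0.4  3.6] [0.01 0.01 0.02] | now [460.   81.8  50. ] head 9.51 clk 34.88 F [-0.9  0.5 -0.1] op 0.463
```

View pics/w29.png

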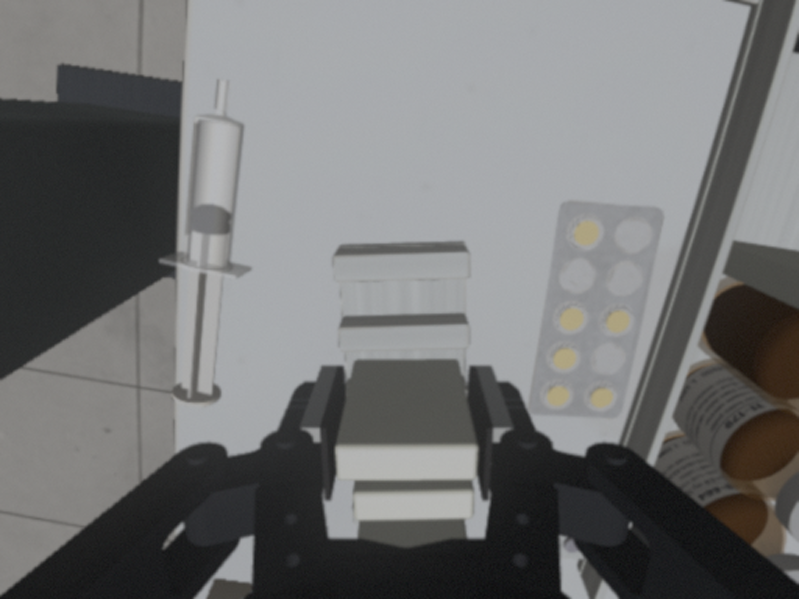

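View pics/s29.png

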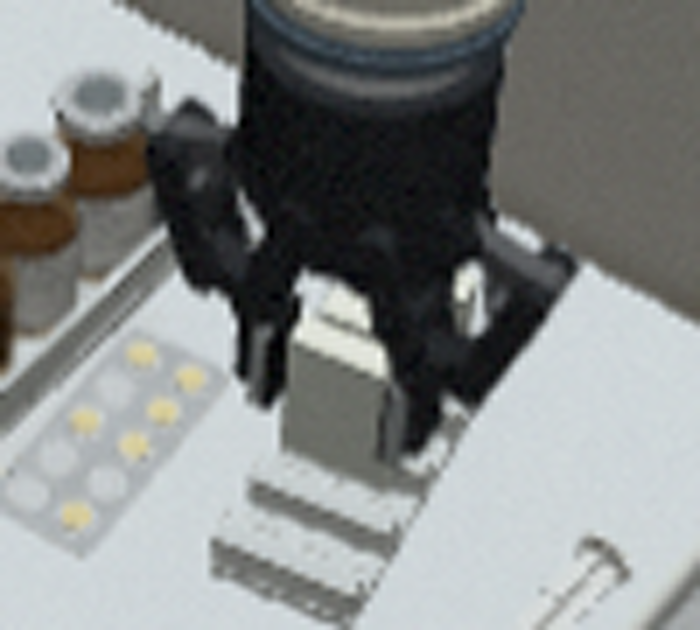

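>>> drive_tool(rows=[0, 0, -1.6, 0, 0, 0, 35, 6, 0, -1.6, 0, 0, 0, 35, 12, 0, -1.6, 0, 0, 0, 35, 15.5, 0, -1.6, 0, 0, 0, 35, 16, 0, -1.6, 0, 0, 0, 35])

```text
clock: 35.6
eef_pos: [459.7, 83.2, 34.0]
tcp_rot: [-1.231, 1.57, -2.635]
contact_force: [-0.4, -2.4, 6.6]
opening: 0.465
```

>>> drive_tool(rows=[-0.5, 0, 0, 0, 0, 0, 45, -0.5, 0, 0, 0, 0, 0, 52, -0.5, 0, 0, 0, 0, 0, 62, -0.5, 0, 0, 0, 0, 0, 66, -30, 0, -2, 0, 0, 0, 66, -80, 0, -20, 0, 0, 0, 66, -80, 0, -20, 0, 0, 0, 66])

```text
clock: 36.48
eef_pos: [458.7, 104.2, 117.1]
tcp_rot: [1.628, 1.565, 0.224]
contact_force: [0.6, 0.1, -0.9]
opening: 0.665
```

```bash
python3 - <<'E'
from h import *
row([588,248,110],1.4)
w=grab_frame('wrist')[:,:,::-1];cv2.imwrite('pics/w30.png',cv2.resize(w,None,fx=1.56,fy=1.56,interpolation=cv2.INTER_CUBIC))
c=grab_frame('scene')[:,:,::-1];crop(np.ascontiguousarray(c),220,180,350,290,6,'pics/s30.png')
E
```

```text
row [   8.   151.3 -120.4] [ 8.15 -0.04 -0.32] | now [458.7 104.2 117.1] head 9.55 clk 36.48 F [ 0.6  0.1 -0.9] op 0.665
```

View pics/w30.png

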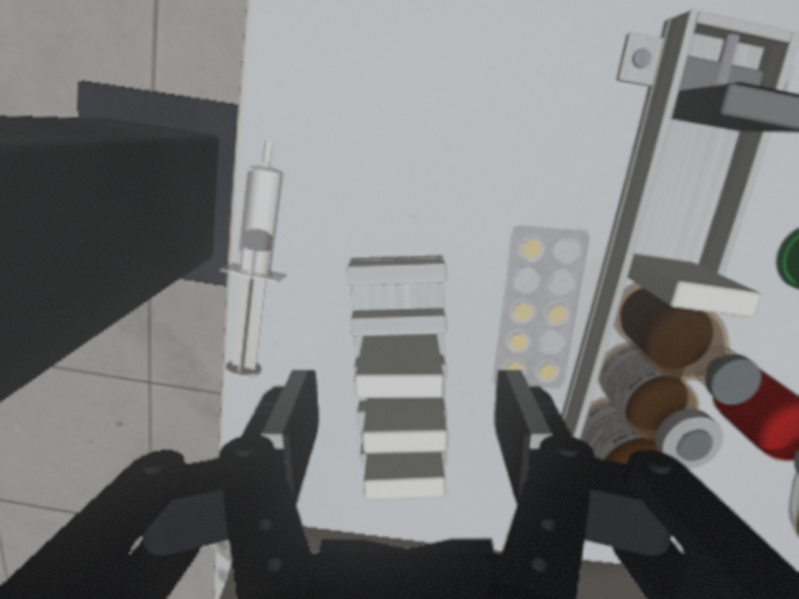

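View pics/s30.png

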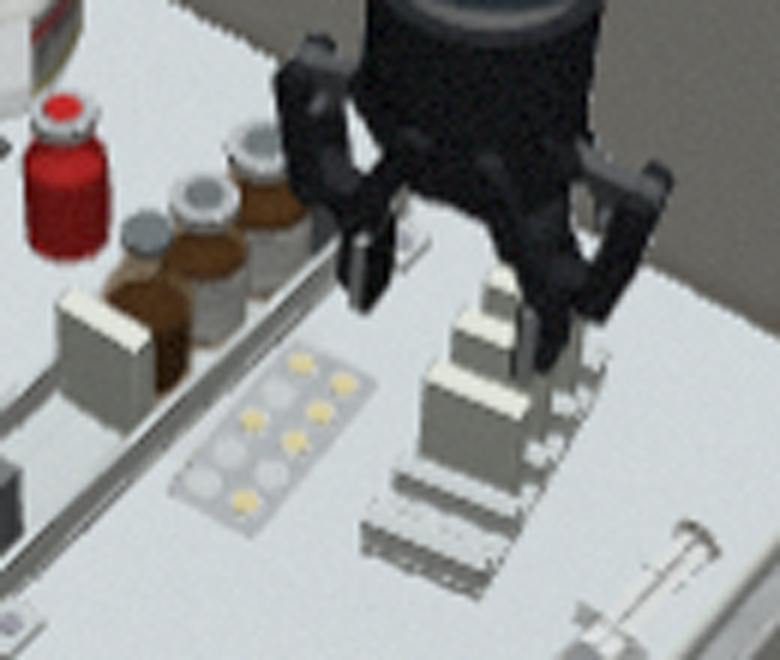

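>>> drive_tool(rows=[0, 40, -40, 3, 0, 0, 50, 0, 80, -80, 6, 0, 0, 20, 0, 120, -115, 8.1, 0, -0.2, 0, 5, 151, -121, 8.1, 0, -0.2, 0, 40, 151, -121, 8.1, 0, -0.2, 0, 72, 151, -121, 8.1, 0, -0.2, 0, 80, 151, -121, 8.1, 0, -0.2, 0, 80, 151, -121, 8.1, 0, -0.2, 0])

```text
clock: 37.58
eef_pos: [584.9, 247.0, 33.4]
tcp_rot: [-1.348, 1.566, -2.894]
contact_force: [0.2, -0.3, 1.5]
opening: 0.002
```

```bash
python3 - <<'E'
from h import *
row([588.3,238.5,37],1.4)
E
```

```text
row [-3.6  3.2  8.5] [0.03 0.06 0.28] | now [584.9 247.   33.4] head 1.43 clk 37.58 F [ 0.2 -0.3  1.5] op 0.002
```

>>> drive_tool(rows=[-3.6, 3, 4, 0, 0, 0.2, 0, -3.6, 3, 8, 0, 0, 0.2, 0, -3.6, 3, 9.5, 0, 0, 0.2, 0, -3.6, 3, 9.5, 0, 0, 0.2, 0])

```text
clock: 38.08
eef_pos: [588.3, 237.4, 37.5]
tcp_rot: [-0.765, 1.57, -2.311]
contact_force: [-0.3, -0.3, 0.2]
opening: 0.003
```

```bash
python3 - <<'E'
from h import *
F=[]
for i in range(8):
    s=r.sense();F.append([*s['eef_pos'],s['contact_force'][1]]);grab_frame('scene')
print(np.array(F).round(2))
row([588.3,230,37],1.4)
E
```

```text
[[ 5.8825e+02  2.3737e+02  3.7450e+01 -2.9000e-01]
 [ 5.8819e+02  2.3748e+02  3.7320e+01 -1.1000e-01]
 [ 5.8810e+02  2.3753e+02  3.7160e+01  1.0400e+00]
 [ 5.8808e+02  2.3761e+02  3.7100e+01 -1.0800e+00]
 [ 5.8805e+02  2.3762e+02  3.7030e+01 -8.0000e-02]
 [ 5.8806e+02  2.3762e+02  3.7020e+01 -5.3000e-01]
 [ 5.8802e+02  2.3761e+02  3.6970e+01  6.5000e-01]
 [ 5.8801e+02  2.3761e+02  3.6970e+01 -3.3000e-01]]
row [-0.1  0.1  7.6] [0.03 0.07 0.09] | now [588.  237.6  36.9] head 1.43 clk 38.48 F [0.4 0.7 0.1] op 0.005
```

>>> drive_tool(rows=[0, 0, 0.6, 0, 0, 0, 0, 0, 0, 0.7, 0, 0, 0, 0])

```text
clock: 38.72
eef_pos: [588.0, 236.9, 36.9]
tcp_rot: [-0.912, 1.569, -2.457]
contact_force: [-0.6, 0.4, 0.5]
opening: 0.002
```

```bash
python3 - <<'E'
from h import *
F=[]
for i in range(8):
    s=r.sense();F.append([*s['eef_pos'],s['contact_force'][1]]);grab_frame('scene')
F=np.array(F);print(F[:,1].round(2),F[:,3].round(2),F.mean(0))
row([588.3,230,37],1.4)
E
```

```text
[236.88 236.84 236.86 236.86 236.91 236.9  236.9  236.88] [ 0.44  0.13  0.22  0.64 -0.26 -0.33 -0.1   0.95] [5.88046446e+02 2.36879018e+02 3.69517746e+01 2.09800525e-01]
row [-0.   0.1  6.9] [0.03 0.07 0.08] | now [588.1 236.9  37. ] head 1.43 clk 39.12 F [ 0.6  0.1 -0.4] op 0.002
```

>>> drive_tool(rows=[0, 0, 8, 0, 0, 0, 0, 0, 0, 16, 0, 0, 0, 0, 0, 0, 24, 0, 0, 0, 0, 0, 0, 32, 0, 0, 0, 0, 0, 0, 40, 0, 0, 0, 0, 0, 0, 48, 0, 0, 0, 0, 0, 0, 55, 0, 0, 0, 0, 0, 0, 60, 0, 0, 0, 0, 0, 0, 64, 0, 0, 0, 0, 0, 0, 66, 0, 0, 0, 0])

```text
clock: 40.38
eef_pos: [589.8, 170.8, 37.1]
tcp_rot: [-0.883, 1.569, -2.429]
contact_force: [2.3, 3.3, -1.9]
opening: -0.002
```

>>> drive_tool(rows=[0, 0, 1, 0, 0, 0, 0, 0, 0, 2, 0, 0, 0, 0])

```text
clock: 40.62
eef_pos: [589.8, 168.9, 37.1]
tcp_rot: [-0.908, 1.569, -2.454]
contact_force: [1.3, 3.4, -2.2]
opening: 0.004
```

>>> drive_tool(rows=[0, 0, 1, 0, 0, 0, 0, 0, 0, 1.5, 0, 0, 0, 0])

```text
clock: 40.88
eef_pos: [589.9, 167.8, 37.1]
tcp_rot: [-1.242, 1.57, -2.788]
contact_force: [0.8, 6.9, -2.2]
opening: 0.0
```

>>> drive_tool(rows=[0, 0, 0.5, 0, 0, 0, 0, 0, 0, 1, 0, 0, 0, 0])

```text
clock: 41.12
eef_pos: [589.9, 167.6, 37.1]
tcp_rot: [-2.186, 1.569, 2.551]
contact_force: [-0.0, 8.7, -2.4]
opening: 0.004
```

>>> drive_tool(rows=[0, 0, 1, 0, 0, 0, 0, 0, 0, 1, 0, 0, 0, 0])

```text
clock: 41.38
eef_pos: [589.9, 167.6, 37.1]
tcp_rot: [-2.733, 1.569, 2.003]
contact_force: [0.6, 8.2, -2.3]
opening: -0.001
```

>>> drive_tool(rows=[0, 0, 1.5, 0, 0, 0, 0, 0, 0, 2, 0, 0, 0, 0, 0, 0, 2, 0, 0, 0, 0, 0, 0, 2, 0, 0, 0, 0])

```text
clock: 41.88
eef_pos: [589.9, 167.5, 37.2]
tcp_rot: [-3.015, 1.566, 1.721]
contact_force: [0.8, 13.0, -2.4]
opening: -0.001
```

```bash
python3 - <<'E'
from h import *
import pickle
s=r.sense()
w=grab_frame('wrist')[:,:,::-1].copy()
g=cv2.cvtColor(w,cv2.COLOR_BGR2GRAY).astype(float)
d=np.diff(cv2.GaussianBlur(g,(1,5),1)[:,228:244].mean(1));lo,hi=218,240
i=lo+np.argmax(d[lo:hi]);p=onz(K('wrist',s),236,i+.5,18);print('foot y',p[1],'travel',241.0-p[1])
c=np.ascontiguousarray(grab_frame('scene')[:,:,::-1]);crop(c,200,170,330,290,6,'pics/s31.png')
for i in range(6):
    s=r.sense();print(s['eef_pos'].round(2),s['contact_force'].round(1));grab_frame('top')
E
```

```text
foot y 171.96777225968805 travel 69.03222774031195
[589.92 167.43  37.16] [ 0.7 13.5 -2.9]
[589.94 167.44  37.17] [ 0.4 12.7 -2.5]
[589.95 167.43  37.17] [-0.5 13.3 -3.2]
[589.91 167.41  37.16] [-0.7 12.6 -3. ]
[589.93 167.42  37.17] [ 0.3 12.5 -2.3]
[589.97 167.42  37.18] [ 0.4 12.9 -3.9]
```

View pics/s31.png

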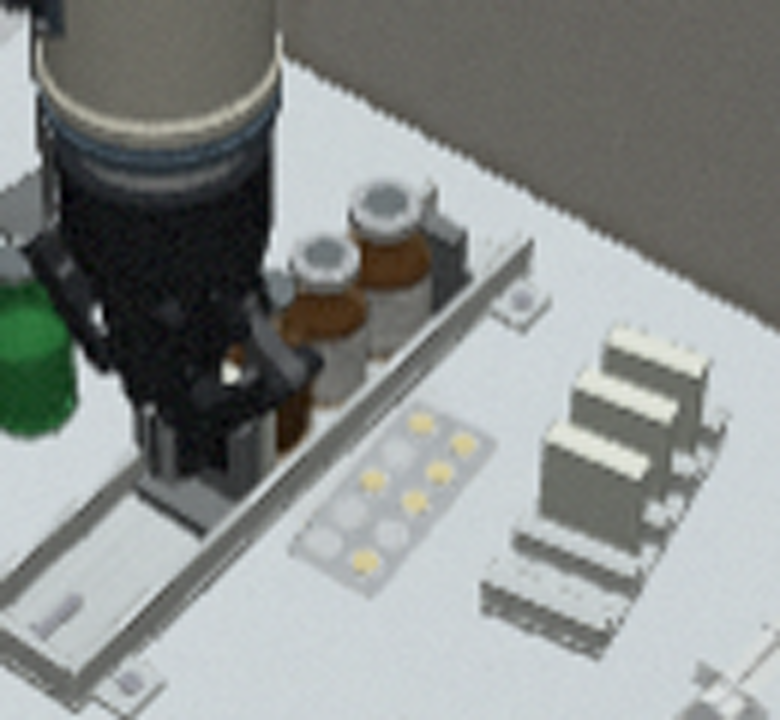

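```bash
python3 -c "
from rig import sign_off,r
print(sign_off()); print(r.sense()['contact_force'])"
```

```text
the job is handed in; nothing more can be done
None
the job is handed in; nothing more can be done
```

The job is handed in with the bottle packed behind the two vials and one spacer plate in the gap. The closed fingers hold the follower in at a steady 13 N.

**What I did:** after the first spacer I pushed the follower and judged the row loose, because a camera view seemed to show about a 1 mm gap at the end wall. I added a second spacer, and measuring then showed the first had been enough. I took the second out, stood it back in its rack slot and pushed in again with one spacer.

**Evidence that one spacer is tight:**
- The follower's travel ends at about 69.0 mm from the picture, or 69.3 mm from the tool position. Both are short of the 70 mm stop.
- With two spacers, the push ended 12.1 mm earlier at the same force, which is a full spacer thickness. Had one spacer run the follower into its stop, the difference would have been less than 12 mm.

**Last look:** the scene picture shows the two vials upright in line, the bottle and spacer mostly hidden behind the gripper, and three spacers standing in the rack. The bystanders in view (blister strip, green bottle, part of the syringe) looked untouched. The clock was at about 42 s of the 72 s allowed.

**Checks that disagreed:** the apparent 1 mm gap, and an image estimate of the end wall setting at 5–8 mm. The travel measurement implies about 4 mm. I trusted the travel measurement, which leaves a margin to the stop of only about 1 mm.

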